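# Load the crank lift with potted cacti and wind it up to the light

## Robot

A 7-joint arm with a two-finger parallel gripper is mounted at the origin on the work surface. World frame = base frame: x ahead of the robot, y to its left, z up, the work surface at z = 0. Lengths are in m, angles in degrees, forces in N, time in s.
With the tool pointing down it reaches from about 0.425 to 0.925 m from the base axis. Payload 6.8 kg.
Tool frame: the origin (TCP) lies on the centre line of the jaws, within the pads' length; the fingertips stand arm.tcp_to_tips ahead of it and the grasp point (between the pads) lies 3 mm ahead of it (arm.tcp_to_tips is the distance from the TCP to the fingertips, in m); z points along the fingers, x is the direction in which the jaws open and shut, and the axes are right-handed (so a half turn about z gives the same grasp; the last joint's range is limited). The gripper opens to 88 mm and grips with 3 to 60 N. Pads are 20 mm wide; open, the fingers measure 115 mm over their backs; the gripper's body (75 mm by 178 mm) begins 61 mm behind the grasp point.
Start: joints at [-74.433, 27.33, 1.283, 89.118, -0.659, 63.558, -4.761], TCP at [0.25, 0.627, 0.245] pointing down, gripper open.
Joint ranges: [-169.35, 169.35], [-19.33, 120.38], [-80.79, 83.38], [13.8, 139.57], [-78.32, 258.32], [9.67, 109.79], [-169.56, 169.56]. Speed limits (degrees/s): [136.94, 136.94, 180, 180, 180, 180, 180].

## Interface

Orientations are given as [roll, pitch, yaw] about the fixed x, y, z axes, in that order (R = Rz(yaw) Ry(pitch) Rx(roll)).
In Python, from rig import arm gives the robot as it stands. The module is installed in compiled form; this text tells all that it offers.
- The arm moves only by the shell command python3 -m pendant 'ROWS' [FORCE]. ROWS is JSON, one flat list of numbers, 7 for each row, row after row: the turn, a rotation vector about the tool's x, y, z in degrees, then the shift along the tool's x, y, z in m, then the opening, from -1 (shut) to 1 (fully open). In form: [rx, ry, rz, x, y, z, gripper, rx, ry, rz, x, y, z, gripper, ...]. A call has 1 to 20 rows; each row is the pose to reach, as a shift and turn from the pose measured when the call began, along the tool's axes at that moment; what a row does not reach only later rows make up. A row lasts 1/10 s, in which the tool goes at most 50 mm and 8.59 degrees, less where a joint would pass 70% of its speed; a pose out of reach is approached as far as the arm can. A call with a gripper value outside its range is refused whole. The fingers move at their own pace and stop on an object; FORCE is the grip in N (left out, the last holds). Time passes only in rows, so rows that repeat a pose let the fingers close. It gives the time, the measured TCP pose, the force and the opening at its end, in the units of the state.
- arm.state(): the state, without advancing time (a new reading comes with each control period).
- arm.read_camera(name): name is "side" or "top" or "wrist"; returns a dict with "img" (400x640x3 uint8, blue, green, red), "z_map" (400x640 float32, m along the optical axis (not along the pixel's ray), 0 where there is no reading), "mtx" (3x3 intrinsics, pixels), "D" ([k1, k2, p1, p2, k3] as OpenCV has them; the pictures are not rectified), "position" and "rotation" of the camera in the world; the wrist camera has in their place "mount" (4x4, takes a point from camera to tool coordinates, whose origin is the TCP and whose axes are the tool frame's). Camera axes: x right, y up, looking along -z (the intrinsics and any distortion apply to the point x, -y, -z); pixel columns grow to the right and rows downward; lengths in m; the calibration is good to about 2 mm. A picture is of the moment at which its call begins: read the wrist's pose just before it.
- arm.job_done(): hands the job in, once; it reports no verdict.
The state is a dict: "time": time; "joints": joint angles; "joint_velocities": joint speeds; "joint_torque": joint torques, N m; "position": TCP position; "tool_rot": TCP orientation; "force": force on the tool from outside, world axes, zero at the start; "moment": the same for the moment, N m; "opening": finger opening in m.
Only numpy, scipy, OpenCV 4.12 (cv2) and the standard library are available. Lean on these libraries where they do the work, as an engineer would, in place of code of your own. Each camera call takes 0.05 s, during which the arm holds its last target. There are 200 camera calls.

## Task

Stand every potted cactus on the bench upright in a bay of its own on the low shelf of the green plant lift, and swing the keeper bar down across them until its tip snaps home under the brass catch. Then fit the crank fully down on the square shaft on top of the column and wind it clockwise (seen from above), four full turns, until the shelf stands at its top stop. Finally take the crank off and stand it on its hub back on the black rubber mat; leave the seed spreader, bowl, bottle and hand fork where they are.

Things in the scene. Friction and masses are not known exactly. Their poses are not given: they have to be found in the camera images.
- lift_stand: Fixed green plant lift, 450 mm long (own y), 150 mm deep (x), 219 mm high. Origin: centre of the base on the bench. The base plate is 14 mm thick. A 44 mm square column (52 mm square steel cap, its top 200 mm above the bench) stands at y = -195 mm, a 14 mm round guide rod (24 mm collar, also 200 mm high) at y = +185 mm. Its -x side, with the keeper bar, faces the robot.
- shaft_seat (a point): Centre of the flat top of the column's cap, at the foot of the square shaft, 200 mm above the bench; axes as the lift. The shaft is 12 mm square, rises 19 mm from here, its top 6 mm tapered. A seated crank's hub rests on the cap here.
- square_shaft (a point): On the axis of the square shaft, 10 mm above the cap; turns with the shaft, its x and y axes are square to the shaft's flats.
- screw (a joint): Turn of the square shaft in rad, 0 at the start, grows clockwise seen from above; 6.283 (one turn) raises the shelf 20 mm. It turns with about 0.2 N m (3 to 4 N at the crank's grip) and stays where it is left; the shelf cannot be pushed up by hand.
- shelf (a joint): Height of the lift's shelf in m: 0 at the start, 0.080 after four turns of the shaft; hard top stop at 0.082.
- shelf_floor (a point): Centre of the top face of the shelf's floor, 45 mm above the bench at the start; rises with the shelf; axes as the lift. Floor: x = -78 to +36, y = -135 to +135 mm. Rear fence 15 mm high, face at x = +28 mm; partitions 12 mm high, 3 mm thick at y = -64, 0, +64 mm (x = -28 to +28) and end walls 15 mm high at y = -132, +132 mm make four bays. The front is closed only by the keeper bar.
- bay0 (a point): Centre of bay 0 on the shelf's floor (y = -96 mm on the shelf); rises with the shelf. Each bay takes one pot.
- bay1 (a point): Centre of bay 1 on the shelf's floor (y = -32 mm on the shelf); rises with the shelf. Each bay takes one pot.
- bay2 (a point): Centre of bay 2 on the shelf's floor (y = 32 mm on the shelf); rises with the shelf. Each bay takes one pot.
- bay3 (a point): Centre of bay 3 on the shelf's floor (y = 96 mm on the shelf); rises with the shelf. Each bay takes one pot.
- keeper (a joint): Flat steel keeper bar, 8 mm thick, 12 high, on a level hinge (axis along the lift's x) at the +y end of the shelf's front. 0 = shut (level, 20 mm above the shelf's floor, inner face at x = -33 mm); grows as its free end swings up and over outwards; 1.57 = upright, stop at 2.12. Starts leaning outwards. The last 0.07 rad need about 4 N down at the knob, to pass a sprung brass ball that then holds it at 0.
- keeper_hinge (a point): On the keeper bar's hinge axis, in the plane of the knob: x = -47, y = +148, z = +20 mm from shelf_floor. The hinge is stiff (1 to 2 N at the knob): the bar stays where it is left.
- keeper_knob (a point): Centre of the bar's red knob, 248 mm from the hinge axis: a disc of 24 mm diameter, 24 mm thick along the lift's x (x = -35 to -59 mm on the shelf), best pinched across its flat faces (fingers closing along the lift's x) or pushed down from above. In the closed position it is 65 mm above the bench.
- crank_hub (a point): Loose crank, 0.42 kg: dark steel hub 34 mm square, 45 mm tall; this is its centre, 22.5 mm above its foot. A 13.6 mm square socket, 22 mm deep, opens in the foot, which has a flange 52 mm square, 8 mm thick. Own z up, own x along the flat arm (20 mm wide, 30 to 38 mm above the foot, reaching 77 mm out). Hub sides are square to socket and arm. It stands alone on its hub, at the start on the mat.
- crank_grip (a point): Middle of the crank's upright wooden grip, a cylinder of 20 mm diameter, 46 mm long, that spins freely on its pin, 65 mm from the hub's axis along own x; this point is 63 mm above the hub's foot (40.5 mm above crank_hub).
- crank_mat: Fixed black rubber mat 170 mm (x) x 150 mm (y) x 4 mm, the crank's place. Origin: centre of the underside, on the bench.
- pot0_mid (a point): Young cactus in a low terracotta pot (absent in some starts), 0.15 kg: 42 mm tall, foot 49 mm and rim band 54 mm in diameter (the top 16 mm, cylindrical; grip it across this), the round green cactus stands up to 58 mm above the foot. This point is on the axis, 21 mm above the foot; own z up. Starts upright on the bench.
- pot1_mid (a point): Young cactus in a low terracotta pot (absent in some starts), 0.15 kg: 42 mm tall, foot 49 mm and rim band 54 mm in diameter (the top 16 mm, cylindrical; grip it across this), the round green cactus stands up to 58 mm above the foot. This point is on the axis, 21 mm above the foot; own z up. Starts upright on the bench.
- pot2_mid (a point): Young cactus in a low terracotta pot (absent in some starts), 0.15 kg: 42 mm tall, foot 49 mm and rim band 54 mm in diameter (the top 16 mm, cylindrical; grip it across this), the round green cactus stands up to 58 mm above the foot. This point is on the axis, 21 mm above the foot; own z up. Starts upright on the bench.
- pot3_mid (a point): Young cactus in a low terracotta pot (absent in some starts), 0.15 kg: 42 mm tall, foot 49 mm and rim band 54 mm in diameter (the top 16 mm, cylindrical; grip it across this), the round green cactus stands up to 58 mm above the foot. This point is on the axis, 21 mm above the foot; own z up. Starts upright on the bench.
- seed_spreader: Bystander: grey plastic seed spreader with a round hopper, 198 mm tall, 146 mm wide, black carrying handle and knob. Origin: centre of the underside. Leave it.
- steel_bowl: Bystander: stainless steel bowl 150 mm wide, 55 mm high. Origin: centre of the underside. Leave it.
- blue_bottle: Bystander: blue twist-cap bottle 64 mm in diameter, 170 mm tall. Origin: centre of the underside. Leave it.
- garden_fork: Bystander: hand fork 290 mm long lying along its own x, wooden handle at -x. Origin: on the bench under the joint of handle and shank. Leave it.
Things that resemble listed ones, but are neither listed nor needed, are in the scene too. Of the things that look like the part that bears crank_hub, take the one that is farthest to the robot's right at the start.

How it is judged:
By the outcome, as a careful person would: the job done as asked, in the order asked, and still so for the second after the job is handed in, with the robot touching nothing.
Of pot0, pot1, pot2, pot3 only 2 to 4 are there at a start; the rules pass over those that are not, and their reading is None.
At some moment in a run one of pot0, pot1, pot2, pot3, crank may be knocked a few centimetres aside while the robot is not near it.
It also fails if it takes over 210 s, if anything falls off the work surface, if the arm or the gripper's body presses on something with over 40 N, if the wrist force passes 120 N, or if a joint passes its speed limit or range.

## Working session

There is one attempt and no reset: what is moved stays moved. The work goes in short steps, Python scripts to look and compute and a shell command to move; the robot and the scene stay as the last step left them, time stands still between calls to the robot, and variables do not carry over. Pictures are saved under pics/ and viewed, about 12 in all and at most 16, crops included, and the job is handed in when it is done.

```bash
mkdir -p pics; cat > h.py <<'E'
import numpy as np, cv2
from rig import arm
from scipy.spatial.transform import Rotation as Ro
def shot(name, save=None):
    s=arm.state(); c=arm.read_camera(name)
    if 'mount' in c:
        T=np.eye(4); T[:3,:3]=Ro.from_euler('xyz',s['tool_rot'],degrees=True).as_matrix(); T[:3,3]=s['position']
        M=T@np.array(c['mount']); c['R']=M[:3,:3]; c['p']=M[:3,3]
    else:
        c['p']=np.array(c['position']); r=np.array(c['rotation'],float)
        c['R']=r if r.shape==(3,3) else Ro.from_euler('xyz',r,degrees=True).as_matrix()
    if save: cv2.imwrite('pics/'+save+'.png',c['img'])
    return c
def rays(c,uv):
    uv=np.asarray(uv,float).reshape(-1,1,2)
    n=cv2.undistortPoints(uv,np.array(c['mtx']),np.array(c['D'],float)).reshape(-1,2)
    return np.c_[n[:,0],-n[:,1],-np.ones(len(n))]
def onplane(c,uv,z):
    d=rays(c,uv)@c['R'].T; t=(z-c['p'][2])/d[:,2]
    return c['p']+d*t[:,None]
def cloud(c):
    v,u=np.mgrid[0:400,0:640]; r=rays(c,np.c_[u.ravel(),v.ravel()])
    P=(r*c['z_map'].reshape(-1,1))@c['R'].T+c['p']; P[c['z_map'].ravel()==0]=np.nan
    return P.reshape(400,640,3)
def proj(c,P):
    q=(np.asarray(P,float).reshape(-1,3)-c['p'])@c['R']; q=q*[1,-1,-1]
    return cv2.projectPoints(q,np.zeros(3),np.zeros(3),np.array(c['mtx']),np.array(c['D'],float))[0].reshape(-1,2)
E
python3 - <<'E'
from h import *
for n in('top','side'):
    c=shot(n,n+'0'); print(n,c['p'],c['R'].round(3).tolist(),c['mtx'],c['D'])
    np.savez(n+'0.npz',**{k:c[k] for k in('img','z_map','mtx','D','p','R')})
s=arm.state(); print(s, arm.tcp_to_tips); c=arm.read_camera('wrist'); print(c['mount'])
E
```

```text
top [0.44349247 0.01087112 1.34061941] [[0.027, 0.997, -0.069], [-1.0, 0.027, 0.003], [0.005, 0.069, 0.998]] [[448.36647838   0.         326.78241297]
 [  0.         448.36647838 201.57627287]
 [  0.           0.           1.        ]] [-0.0095733  0.         0.         0.         0.       ]
side [ 0.03592578 -0.67132526  0.86765571] [[0.813, 0.387, -0.434], [-0.582, 0.53, -0.617], [-0.009, 0.755, 0.656]] [[372.42057598   0.         319.88356867]
 [  0.         372.42057598 194.1435779 ]
 [  0.           0.           1.        ]] [-0.07184274  0.          0.          0.          0.        ]
{'time': 0.1, 'joints': array([-74.43300958,  27.37084856,   1.28060511,  89.17108237,
        -0.65593859,  63.56066648,  -4.76217703]), 'joint_velocities': array([-0.04235954, -0.08058395, -0.06241925, -0.15585631, -0.09801573,
        0.10334076, -0.03033489]), 'joint_torque': array([ 4.34687987e-03, -5.84090710e+01,  1.54000450e+00, -2.73311573e+01,
       -5.41997468e-02,  1.31382744e-02,  4.91095454e-05]), 'position': array([0.25007982, 0.62641303, 0.24379311]), 'tool_rot': array([1.79990225e+02, 9.47596258e-02, 6.82404993e+01]), 'force': array([-0.07725537,  0.28567364, -0.04025302]), 'moment': array([-0.04311803, -0.02295096, -0.0030414 ]), 'opening': 0.08746518456553297} 0.022
[[ 9.99998828e-01  1.27149929e-03 -8.52720868e-04 -6.73092821e-05]
 [ 1.00684162e-03 -9.65783181e-01 -2.59348864e-01 -7.03479931e-02]
 [-1.15330537e-03  2.59347701e-01 -9.65783330e-01 -1.41039242e-01]
 [ 0.00000000e+00  0.00000000e+00  0.00000000e+00  1.00000000e+00]]
```

View pics/top0.png

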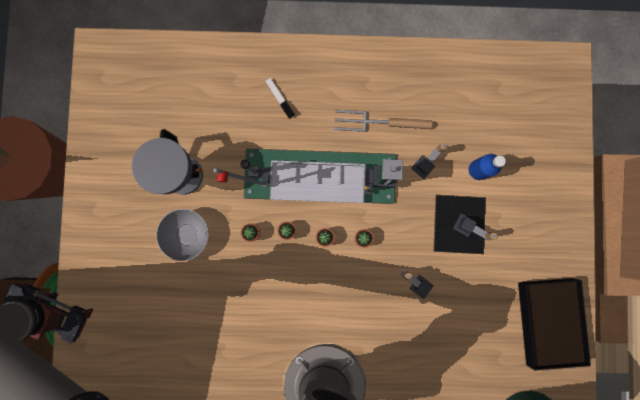

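View pics/side0.png

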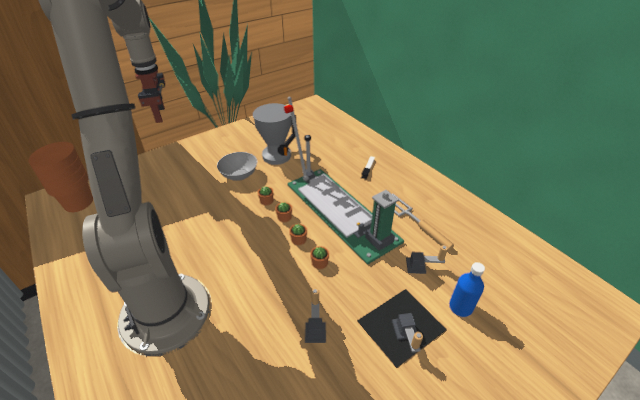

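Top view: four pots at (250,232), (287,230), (325,237) and (364,238). The lift's shelf is at about (318,182), its cap at (392,170), and the keeper knob leans out at (222,176). Of the three cranks, the one farthest right is on the mat, with its hub at about (463,225). The side view agrees. Next I'll measure.

```bash
cat > meas.py <<'E'
from h import *
def load(n): 
    d=np.load(n+'.npz'); return {k:d[k] for k in d.files}
def pots(c,z=0.042):
    # pot rim via circle fit of cloud points at rim height + terracotta/green mask
    hsv=cv2.cvtColor(c['img'],cv2.COLOR_BGR2HSV); P=cloud(c)
    out=[]
    m=((P[...,2]>0.02)&(P[...,2]<0.075)&(P[...,0]>0.3)&(P[...,0]<0.56)).astype(np.uint8)
    n,l,st,ce=cv2.connectedComponentsWithStats(m)
    for i in range(1,n):
        if st[i,4]<60: continue
        q=P[l==i]; print('blob',ce[i].round(1),st[i,4],np.nanmedian(q,0).round(4),'min',np.nanmin(q,0).round(3),'max',np.nanmax(q,0).round(3), 'planeZ', onplane(c,[ce[i]],z)[0].round(4))
E
python3 - <<'E'
from meas import *
for n in('top0','side0'):
    c=load(n); print(n); pots(c)
    P=cloud(c); hsv=cv2.cvtColor(c['img'],cv2.COLOR_BGR2HSV)
    def rect(m,t):
        m=m.astype(np.uint8); k,l,st,ce=cv2.connectedComponentsWithStats(m)
        for i in range(1,k):
            if st[i,4]<40: continue
            q=P[l==i]; r=cv2.minAreaRect(q[:,:2].astype(np.float32)*1000); print(t,st[i,4],[np.round(x,1) for x in r], 'z',np.nanmedian(q[:,2]).round(4))
    rg=lambda a,b:(P[...,2]>a)&(P[...,2]<b)
    box=(P[...,0]>0.3)&(P[...,0]<0.8)&(abs(P[...,1])<0.6)
    rect(rg(.195,.206)&box&(P[...,1]<0),'cap')
    rect(rg(.009,.02)&box,'base')
    rect(rg(.040,.050)&box,'shelf')
    rect(rg(.030,.044)&box&(P[...,1]<-.2),'arm/hub')
    rect((hsv[...,2]<40)&rg(-.01,.012)&box,'mat')
    red=((hsv[...,0]<5)|(hsv[...,0]>175))&(hsv[...,1]>200)&(hsv[...,2]>90)&(P[...,2]>.1)
    rect(red&box,'knob')
E
python3 -c "
import cv2
a=cv2.imread('pics/top0.png')
cv2.imwrite('pics/crop1.png',cv2.resize(a[120:320,200:520],(800,500),interpolation=cv2.INTER_CUBIC))"
```

```text
top0
blob [316.6 196.4] 813 [0.5473 0.0357 0.0454] min [ 0.534 -0.095  0.02 ] max [0.56  0.178 0.055] planeZ [0.5475 0.0369 0.042 ]
blob [178.5 234.5] 1085 [0.4263 0.4441 0.0374] min [0.354 0.345 0.02 ] max [0.5   0.492 0.062] planeZ [0.4263 0.4321 0.042 ]
blob [472.5 227.7] 308 [ 0.4682 -0.4112  0.0466] min [ 0.435 -0.468  0.021] max [ 0.5   -0.38   0.073] planeZ [ 0.4689 -0.4176  0.042 ]
blob [286.2 230.1] 273 [0.4476 0.121  0.0427] min [0.422 0.096 0.024] max [0.474 0.149 0.064] planeZ [0.4474 0.1218 0.042 ]
blob [249.6 232. ] 287 [0.4393 0.226  0.0433] min [0.413 0.201 0.024] max [0.465 0.256 0.065] planeZ [0.4392 0.2274 0.042 ]
blob [324.5 236.9] 270 [0.4309 0.0115 0.0428] min [ 0.405 -0.014  0.032] max [0.457 0.035 0.065] planeZ [0.4309 0.0108 0.042 ]
blob [363.4 237.9] 275 [ 0.4312 -0.1012  0.0428] min [ 0.405 -0.127  0.027] max [ 0.457 -0.075  0.067] planeZ [ 0.4312 -0.1017  0.042 ]
blob [414.1 279.7] 143 [ 0.3115 -0.2508  0.0399] min [ 0.3   -0.293  0.021] max [ 0.342 -0.21   0.073] planeZ [ 0.3153 -0.2499  0.042 ]
blob [554.7 284.2] 480 [ 0.3119 -0.6642  0.0344] min [ 0.3  
[... 4837 characters left out ...]
np.float64(44.3)] z 0.0452
shelf 130 [array([ 652.1, -284.2]), array([35.6, 45.8]), np.float64(44.9)] z 0.0463
shelf 62 [array([ 627.4, -452.6]), array([27.3, 62.2]), np.float64(20.7)] z 0.0457
shelf 255 [array([ 462.3, -429.7]), array([95.2, 35. ]), np.float64(61.2)] z 0.0448
arm/hub 150 [array([ 668.3, -300.8]), array([25.6, 92.8]), np.float64(57.3)] z 0.0383
arm/hub 84 [array([ 627.7, -451.1]), array([29.6, 62.9]), np.float64(17.1)] z 0.0364
arm/hub 115 [array([ 314.4, -248.2]), array([52.8, 22.2]), np.float64(63.3)] z 0.0388
arm/hub 157 [array([ 463. , -431.4]), array([93.1, 34. ]), np.float64(64.5)] z 0.0415
knob 48 [array([565.9, 247.3]), array([19.6, 20.6]), np.float64(79.0)] z 0.3097
```

View pics/crop1.png

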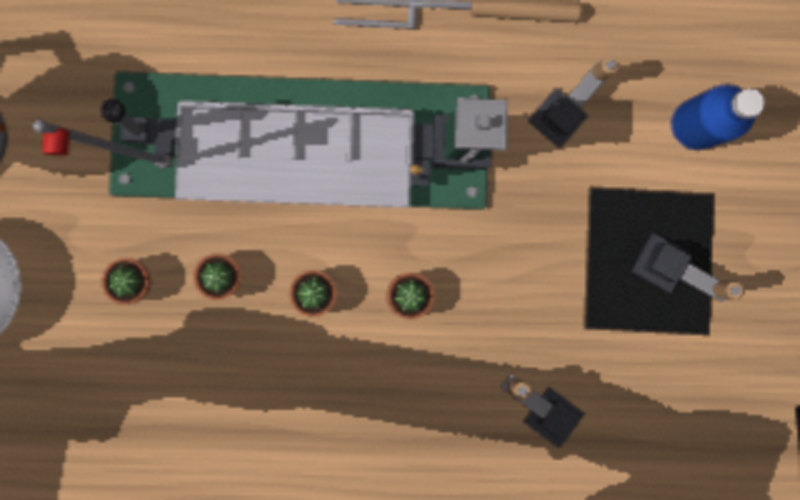

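The lift is at about (0.610, 0.035) with yaw near 0. I'll get a better fix from a wrist view above it, using a helper that works out relative moves.

```bash
cat > go.py <<'E'
import sys; from h import *
# go.py x y z yaw : shift/turn from present pose, tool axes; tool pointing down
def rel(x,y,z,yaw):
    s=arm.state(); R=Ro.from_euler('xyz',s['tool_rot'],degrees=True); p=np.array(s['position'])
    Rt=Ro.from_euler('xyz',[180,0,yaw],degrees=True)
    rv=np.degrees((R.inv()*Rt).as_rotvec()); sh=R.inv().apply(np.array([x,y,z])-p)
    return rv,sh
a=list(map(float,sys.argv[1:]))
for i in range(0,len(a),4):
    rv,sh=rel(*a[i:i+4]); print(','.join('%.1f'%v for v in rv)+','+','.join('%.4f'%v for v in sh), 'rows>=%d'%np.ceil(max(np.linalg.norm(sh)/.05,np.linalg.norm(rv)/8.59)))
s=arm.state(); print('t',s['time'],'p',s['position'].round(4),s['tool_rot'].round(1),'j7',s['joints'][6].round(1),'F',s['force'].round(1),'op',round(s['opening'],4))
E
python3 go.py 0.54 0.03 0.40 90
```

```text
-0.0,0.1,-21.8,-0.4467,0.4904,-0.1554 rows>=14
t 0.15 p [0.2501 0.6265 0.2439] [1.80e+02 1.00e-01 6.82e+01] j7 -4.8 F [-0.9 -0.8  0.8] op 0.0879
```

```bash
python3 -m pendant '[0,0,-22,-0.4467,0.4904,-0.1554,1,0,0,-22,-0.4467,0.4904,-0.1554,1,0,0,-22,-0.4467,0.4904,-0.1554,1,0,0,-22,-0.4467,0.4904,-0.1554,1,0,0,-22,-0.4467,0.4904,-0.1554,1,0,0,-22,-0.4467,0.4904,-0.1554,1,0,0,-22,-0.4467,0.4904,-0.1554,1,0,0,-22,-0.4467,0.4904,-0.1554,1,0,0,-22,-0.4467,0.4904,-0.1554,1,0,0,-22,-0.4467,0.4904,-0.1554,1,0,0,-22,-0.4467,0.4904,-0.1554,1,0,0,-22,-0.4467,0.4904,-0.1554,1,0,0,-22,-0.4467,0.4904,-0.1554,1,0,0,-22,-0.4467,0.4904,-0.1554,1,0,0,-22,-0.4467,0.4904,-0.1554,1,0,0,-22,-0.4467,0.4904,-0.1554,1,0,0,-22,-0.4467,0.4904,-0.1554,1,0,0,-22,-0.4467,0.4904,-0.1554,1]' && python3 - <<'E'
from meas import *
c=shot('wrist','w1'); np.savez('w1.npz',**{k:c[k] for k in('img','z_map','mtx','D','p','R')})
s=arm.state(); print(s['position'],s['tool_rot'],s['joints'].round(1),c['p'],np.array(c['mtx'])[0,0])
pots(c)
E
```

```text
time: 1.95
position: [0.5395, 0.0317, 0.3995]
tool_rot: [-179.9, 0.1, 90.4]
force: [-0.5, 0.4, 0.0]
opening: 0.0879
[0.53955057 0.03151629 0.39964636] [-1.79934931e+02  6.05857900e-02  9.03851480e+01] [-27.3   7.9  19.8  96.3  -2.7  76.4  83.3] [0.46923287 0.03100453 0.540675  ] 342.2727342780954
blob [129.1   3.2] 138 [ 0.3383 -0.2201  0.0396] min [ 0.331 -0.231  0.031] max [ 0.344 -0.212  0.067] planeZ [ 0.337  -0.2218  0.042 ]
blob [599.   74.7] 5174 [0.419  0.4579 0.0401] min [0.353 0.344 0.02 ] max [0.503 0.494 0.06 ] planeZ [0.4223 0.4421 0.042 ]
blob [219.8  73.9] 1282 [ 0.4314 -0.1     0.0428] min [ 0.405 -0.13   0.026] max [ 0.458 -0.076  0.062] planeZ [ 0.431  -0.1019  0.042 ]
blob [300.2  73.7] 1245 [0.4313 0.0106 0.043 ] min [ 0.405 -0.016  0.027] max [0.457 0.037 0.062] planeZ [0.4308 0.0103 0.042 ]
blob [453.1  82.2] 1295 [0.4399 0.2222 0.0432] min [0.412 0.2   0.021] max [0.465 0.254 0.063] planeZ [0.4394 0.2254 0.042 ]
blob [379.   86.6] 1244 [0.4477 0.1188 0.0434] min [0.421 0.094 0.027] max [0.474 0.147 0.062] planeZ [0.4472 0.1206 0.042 ]
blob [ 23.1 108.6] 1066 [ 0.4742 -0.3978  0.0448] min [ 0.448 -0.438  0.02 ] max [ 0.5   -0.379  0.052] planeZ [ 0.4749 -0.4016  0.042 ]
blob [316.8 157.2] 3255 [0.547  0.0344 0.0459] min [ 0.533 -0.119  0.038] max [0.56  0.172 0.049] planeZ [0.5476 0.0341 0.042 ]
blob [572.  162.6] 264 [0.5551 0.4374 0.0235] min [0.547 0.403 0.02 ] max [0.56  0.473 0.029] planeZ [0.5517 0.4235 0.042 ]
```

View pics/w1.png

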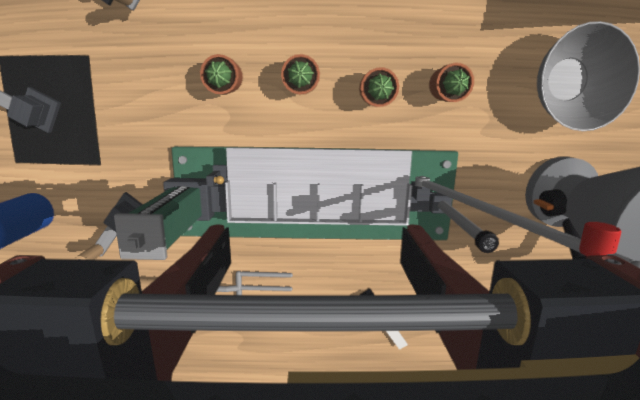

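Wrist view: pots at (220,74), (300,74), (379,87) and (455,82). Shelf bays are at y≈200 between x=228 and 410, the cap is at (142,235), the knob at (600,238) and the hub at (38,112). Next, precise fits.

```bash
cat >> meas.py <<'E'
def circ(q):
    A=np.c_[2*q,np.ones(len(q))]; s=np.linalg.lstsq(A,(q**2).sum(1),rcond=None)[0]; return s[:2],np.sqrt(s[2]+s[:2]@s[:2])
def rims(c,zb=0.0,xr=(.38,.52)):
    # outer terracotta contour's pixels on the rim-top plane -> circle
    P=cloud(c); hsv=cv2.cvtColor(c['img'],cv2.COLOR_BGR2HSV); res=[]
    m=((P[...,2]>zb+.036)&(P[...,2]<zb+.075)&(P[...,0]>xr[0])&(P[...,0]<xr[1])&(abs(P[...,1])<.33)).astype(np.uint8)
    n,l,st,ce=cv2.connectedComponentsWithStats(m)
    for i in range(1,n):
        if st[i,4]<100: continue
        w=onplane(c,cv2.findContours((l==i).astype(np.uint8),cv2.RETR_EXTERNAL,cv2.CHAIN_APPROX_NONE)[0][0].reshape(-1,2),zb+.042)[:,:2]
        o,r=circ(w); res.append((o,r)); print('pot',o.round(4),'r',r.round(4),st[i,4])
    return res
E
python3 - <<'E'
from meas import *
for n in('top0','w1'): print(n); rims(load(n))
c=load('w1'); P=cloud(c)
# shelf front edge & partitions/end walls/fence
for z0,z1,x0,x1,t in((.041,.049,.5,.57,'floor front'),(.0545,.0585,.575,.65,'part12'),(.0575,.064,.575,.66,'fence/end15'),(.196,.204,.5,.7,'cap'),(.010,.018,.5,.75,'base')):
    m=(P[...,2]>z0)&(P[...,2]<z1)&(P[...,0]>x0)&(P[...,0]<x1)&(P[...,1]>-.23)&(P[...,1]<.29)
    k,l,st,ce=cv2.connectedComponentsWithStats(m.astype(np.uint8))
    for i in range(1,k):
        if st[i,4]<25: continue
        q=P[l==i]; r=cv2.minAreaRect(q[:,:2].astype(np.float32)*1000); print(t,st[i,4],[np.round(x,1) for x in r],'pct',np.nanpercentile(q,[1,99],axis=0)[:,:2].round(4).tolist(),np.nanmedian(q[:,2]).round(4))
# front edge line fit
m=(abs(P[...,2]-.045)<.004)&(P[...,0]>.5)&(P[...,0]<.58)&(P[...,1]>-.09)&(P[...,1]<.16)
v=np.argmax(m,0); u=np.where(m.any(0))[0]; v=v[u]
w=onplane(c,np.c_[u,v-.5],.045); print('front line',np.polyfit(w[:,1],w[:,0],1), 'at y .035 x',np.polyval(np.polyfit(w[:,1],w[:,0],1),.035))
hsv=cv2.cvtColor(c['img'],cv2.COLOR_BGR2HSV)
red=((hsv[...,0]<6)|(hsv[...,0]>174))&(hsv[...,1]>200)&(hsv[...,2]>110)&(P[...,2]>.2)
q=P[red]; print('knob',len(q),np.nanpercentile(q,[2,50,98],axis=0).round(4).tolist())
E
```

```text
top0
pot [0.4473 0.1222] r 0.0256 243
pot [0.439  0.2281] r 0.0259 257
pot [0.431  0.0108] r 0.0255 240
pot [ 0.431 -0.102] r 0.0254 243
w1
pot [ 0.431  -0.1029] r 0.0267 1229
pot [0.4309 0.0102] r 0.0264 1235
pot [0.4394 0.227 ] r 0.0269 1217
pot [0.4473 0.1211] r 0.0267 1221
floor front 4529 [array([551.7,  25.8]), array([291.8,  36.7]), np.float64(89.9)] pct [[0.5343, -0.1094], [0.5696, 0.1686]] 0.0459
part12 37 [array([ 581.5, -155.7]), array([46.5,  2.6]), np.float64(87.8)] pct [[0.5807, -0.1785], [0.5831, -0.1327]] 0.057
part12 100 [array([615.9, -43.1]), array([56.9, 42.7]), np.float64(9.1)] pct [[0.5848, -0.0592], [0.6409, -0.0189]] 0.0572
part12 59 [array([609.6, 100.7]), array([ 3.4, 47.6]), np.float64(89.4)] pct [[0.5859, 0.0989], [0.6332, 0.1023]] 0.0573
part12 194 [array([614.6, 220.1]), array([28. , 27.2]), np.float64(85.6)] pct [[0.6014, 0.2064], [0.627, 0.2339]] 0.0561
part12 38 [array([628.1,  36.8]), array([ 9. , 26.5]), np.float64(88.7)] pct [[0.6149, 0.0326], [0.6414, 0.0405]] 0.0578
fence/end15 580 [array([ 610.4, -158.9]), array([65.8, 59.4]), np.float64(89.2)] 
[... 814 characters left out ...]
 -150.2]), array([87.6, 49.3]), np.float64(89.9)] pct [[0.5356, -0.1926], [0.5843, -0.1077]] 0.0145
base 29 [array([538.9, 116.8]), array([ 0.4, 43.9]), np.float64(0.4)] pct [[0.5387, 0.0953], [0.5393, 0.1382]] 0.0118
base 1413 [array([570.4, 217. ]), array([74. , 62.2]), np.float64(89.6)] pct [[0.5396, 0.1809], [0.5965, 0.2533]] 0.0151
base 789 [array([664.5, 218.2]), array([70.9, 49.7]), np.float64(87.4)] pct [[0.64, 0.1848], [0.689, 0.2522]] 0.0152
base 3040 [array([665.2,  -4.2]), array([371.7,  45.1]), np.float64(89.3)] pct [[0.6453, -0.1782], [0.6874, 0.1716]] 0.0148
front line [0.00914113 0.53409226] at y .035 x 0.53441220228508
knob 0 [nan, nan, nan]
  return np.nanmean(a, axis, out=out, keepdims=keepdims)
```

```bash
python3 go.py .4394 .227 .11 170
```

```text
-0.1,0.0,-79.6,0.1965,-0.0985,0.2896 rows>=10
t 2.0 p [0.5396 0.0315 0.3996] [-1.799e+02  1.000e-01  9.040e+01] j7 83.3 F [ 0.   0.2 -0.8] op 0.0875
```

```bash
python3 -m pendant '[0,0,-79.6,0.1965,-0.0985,0.2896,1,0,0,-79.6,0.1965,-0.0985,0.2896,1,0,0,-79.6,0.1965,-0.0985,0.2896,1,0,0,-79.6,0.1965,-0.0985,0.2896,1,0,0,-79.6,0.1965,-0.0985,0.2896,1,0,0,-79.6,0.1965,-0.0985,0.2896,1,0,0,-79.6,0.1965,-0.0985,0.2896,1,0,0,-79.6,0.1965,-0.0985,0.2896,1,0,0,-79.6,0.1965,-0.0985,0.2896,1,0,0,-79.6,0.1965,-0.0985,0.2896,1,0,0,-79.6,0.1965,-0.0985,0.2896,1,0,0,-79.6,0.1965,-0.0985,0.2896,1]' && python3 - <<'E'
from meas import *
c=shot('top'); rims(c)
E
python3 go.py .4394 .227 .041 170
```

```text
time: 3.2
position: [0.4392, 0.2274, 0.11]
tool_rot: [-179.9, -0.1, 169.9]
force: [-0.3, -0.1, -0.6]
opening: 0.0878
pot [0.447  0.1222] r 0.0254 253
pot [0.431  0.0108] r 0.0255 247
pot [ 0.4312 -0.1019] r 0.0256 256
-0.1,-0.0,-0.1,-0.0002,-0.0002,0.0691 rows>=2
t 3.25 p [0.4393 0.2273 0.1101] [-179.9   -0.   169.9] j7 134.3 F [0.2 0.2 0.1] op 0.088
```

```bash
python3 -m pendant '[0,0,0,0,0,0.05,1,0,0,0,0,0,0.069,1,0,0,0,0,0,0.069,1,0,0,0,0,0,0.069,-1,0,0,0,0,0,0.069,-1,0,0,0,0,0,0.069,-1,0,0,0,0,0,0.069,-1,0,0,0,0,0,0.069,-1,0,0,0,0,0,0.069,-1,0,0,0,0,0,0.03,-1,0,0,0,0,0,-0.03,-1,0,0,0,0,0,-0.03,-1]' 15; python3 go.py .6116 .1323 .14 170 .6116 .1323 .0865 170
```

```text
time: 4.45
position: [0.4416, 0.2287, 0.1444]
tool_rot: [179.8, 0.3, 169.9]
force: [0.2, 0.5, -1.9]
opening: 0.0533
0.2,0.3,-0.1,-0.1842,-0.0652,0.0050 rows>=4
0.2,0.3,-0.1,-0.1840,-0.0654,0.0585 rows>=5
t 4.45 p [0.4416 0.2287 0.1444] [179.8   0.3 169.9] j7 134.5 F [ 0.2  0.5 -1.9] op 0.0533
```

```bash
python3 -m pendant '[0,0,0,-0.025,-0.0935,0.005,-1,0,0,0,-0.025,-0.0935,0.005,-1,0,0,0,-0.025,-0.0935,0.005,-1,0.2,0.3,0,-0.07,-0.085,0.005,-1,0.2,0.3,0,-0.115,-0.0775,0.005,-1,0.2,0.3,0,-0.16,-0.07,0.005,-1,0.2,0.3,0,-0.184,-0.0653,0.005,-1,0.2,0.3,0,-0.184,-0.0653,0.005,-1,0.2,0.3,0,-0.184,-0.0653,0.005,-1]'; python3 go.py .6116 .1323 .0865 170
```

```text
time: 5.35
position: [0.6104, 0.1323, 0.1387]
tool_rot: [-180.0, -0.2, 169.9]
force: [0.2, 1.1, -1.3]
opening: 0.0534
-0.0,-0.2,-0.1,-0.0013,0.0003,0.0522 rows>=2
t 5.35 p [0.6104 0.1323 0.1387] [-180.    -0.2  169.9] j7 153.0 F [ 0.2  1.1 -1.3] op 0.0534
```

```bash
python3 -m pendant '[0,-0.2,0,-0.0013,0,0.025,-1,0,-0.2,0,-0.0013,0,0.045,-1,0,-0.2,0,-0.0013,0,0.0525,-1,0,-0.2,0,-0.0013,0,0.0525,-1,0,-0.2,0,-0.0013,0,0.0525,0.6,0,-0.2,0,-0.0013,0,0.0525,0.6,0,-0.2,0,-0.0013,0,0.0525,0.6,0,-0.2,0,-0.0013,0,0.02,0.6,0,-0.2,0,-0.0013,0,-0.03,0.7,0,-0.2,0,-0.0013,0,-0.03,1]'; python3 -c "
from meas import *
c=shot('top','t2'); rims(c); rims(c,.045,(.54,.68))"; python3 go.py .4473 .1215 .11 180 .4473 .1215 .11 10
```

```text
time: 6.35
position: [0.616, 0.1329, 0.1757]
tool_rot: [179.7, 0.6, 169.9]
force: [0.7, -0.5, 0.3]
opening: 0.0798
pot [0.4309 0.0108] r 0.0255 239
pot [ 0.4311 -0.102 ] r 0.0255 246
0.1,0.4,-10.1,0.1630,-0.0404,0.0614 rows>=4
0.6,-0.1,159.9,0.1630,-0.0404,0.0614 rows>=19
t 6.4 p [0.6143 0.1326 0.1727] [179.8   0.4 169.9] j7 152.9 F [ 0.2  1.3 -0.5] op 0.0831
```

```bash
python3 -m pendant '[0,0,0,0.05,-0.012,0,1,0,0,0,0.1,-0.025,0.02,1,0,0,0,0.163,-0.0404,0.0614,1,0,0,0,0.163,-0.0404,0.0614,1,0,0,0,0.163,-0.0404,0.0614,1,0,0,0,0.163,-0.0404,0.0614,1]'; python3 -c "
from meas import *
c=shot('wrist','w2'); rims(c); rims(c,.045,(.54,.68)); c=shot('top'); rims(c);rims(c,.045,(.54,.68))"; python3 go.py .4473 .1215 .041 170
```

```text
time: 7.0
position: [0.4469, 0.1215, 0.1096]
tool_rot: [179.8, 0.4, 169.9]
force: [1.1, -0.4, 0.1]
opening: 0.0876
pot [0.4321 0.0135] r 0.0243 6005
pot [0.4475 0.1207] r 0.027 5358
pot [0.4311 0.0107] r 0.0254 245
pot [ 0.4311 -0.102 ] r 0.0255 243
pot [0.6099 0.1327] r 0.0258 270
0.2,0.5,-0.1,0.0020,-0.0010,0.0694 rows>=2
t 7.1 p [0.4488 0.1219 0.1105] [179.8   0.5 169.9] j7 146.9 F [ 0.4 -0.5 -0.2] op 0.088
```

View pics/w2.png

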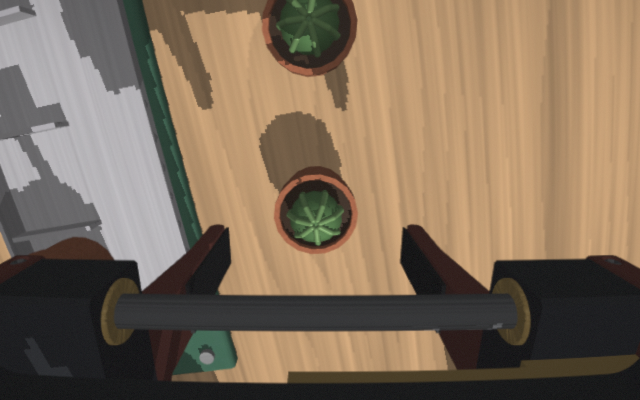

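```bash
python3 -m pendant '[0.2,0.5,0,0.002,-0.001,0.045,1,0.2,0.5,0,0.002,-0.001,0.0694,1,0.2,0.5,0,0.002,-0.001,0.0694,1,0.2,0.5,0,0.002,-0.001,0.0694,-1,0.2,0.5,0,0.002,-0.001,0.0694,-1,0.2,0.5,0,0.002,-0.001,0.0694,-1,0.2,0.5,0,0.002,-0.001,0.0694,-1,0.2,0.5,0,0.002,-0.001,0.0694,-1,0.2,0.5,0,0.002,-0.001,0.0694,-1,0.2,0.5,0,0.002,-0.001,0.03,-1,0.2,0.5,0,0.002,-0.001,-0.02,-1,0.2,0.5,0,0,0,-0.03,-1,0.2,0.5,0,-0.04,-0.006,-0.03,-1,0.2,0.5,0,-0.085,-0.012,-0.03,-1,0.2,0.5,0,-0.13,-0.019,-0.03,-1,0.2,0.5,0,-0.169,-0.0246,-0.03,-1,0.2,0.5,0,-0.169,-0.0246,-0.03,-1,0.2,0.5,0,-0.169,-0.0246,-0.03,-1]' 15; python3 go.py .611 .0683 .0865 170
```

```text
time: 8.9
position: [0.61, 0.0674, 0.1405]
tool_rot: [-180.0, -0.1, 169.8]
force: [-0.4, 0.3, -2.7]
opening: 0.0535
-0.0,-0.1,-0.2,-0.0009,0.0010,0.0540 rows>=2
t 8.9 p [0.61   0.0674 0.1405] [-1.800e+02 -1.000e-01  1.698e+02] j7 159.3 F [-0.4  0.3 -2.7] op 0.0535
```

```bash
python3 -m pendant '[0,-0.1,0,-0.0009,0.001,0.025,-1,0,-0.1,0,-0.0009,0.001,0.046,-1,0,-0.1,0,-0.0009,0.001,0.054,-1,0,-0.1,0,-0.0009,0.001,0.054,-1,0,-0.1,0,-0.0009,0.001,0.054,0.6,0,-0.1,0,-0.0009,0.001,0.054,0.6,0,-0.1,0,-0.0009,0.001,0.054,0.6,0,-0.1,0,-0.0009,0.001,0.02,0.6,0,-0.1,0,-0.0009,0.001,-0.02,0.8,0,-0.1,0,-0.0009,0.001,-0.02,1,0,-0.1,0,-0.0009,0.001,-0.02,1]'; python3 go.py .431 .0105 .13 0
```

```text
time: 10.0
position: [0.6119, 0.0683, 0.1619]
tool_rot: [179.9, 0.2, 169.8]
force: [-0.3, -0.1, -0.7]
opening: 0.0874
0.3,-0.1,169.8,0.1679,-0.0890,0.0314 rows>=20
t 10.0 p [0.6119 0.0683 0.1619] [179.9   0.2 169.8] j7 159.1 F [-0.3 -0.1 -0.7] op 0.0874
```

```bash
python3 -m pendant '[0,0,169.8,0.1679,-0.089,0.0314,1,0,0,169.8,0.1679,-0.089,0.0314,1,0,0,169.8,0.1679,-0.089,0.0314,1,0,0,169.8,0.1679,-0.089,0.0314,1,0,0,169.8,0.1679,-0.089,0.0314,1,0,0,169.8,0.1679,-0.089,0.0314,1,0,0,169.8,0.1679,-0.089,0.0314,1,0,0,169.8,0.1679,-0.089,0.0314,1,0,0,169.8,0.1679,-0.089,0.0314,1,0,0,169.8,0.1679,-0.089,0.0314,1,0,0,169.8,0.1679,-0.089,0.0314,1,0,0,169.8,0.1679,-0.089,0.0314,1,0,0,169.8,0.1679,-0.089,0.0314,1,0,0,169.8,0.1679,-0.089,0.0314,1,0,0,169.8,0.1679,-0.089,0.0314,1,0,0,169.8,0.1679,-0.089,0.0314,1,0,0,169.8,0.1679,-0.089,0.0314,1,0,0,169.8,0.1679,-0.089,0.0314,1,0,0,169.8,0.1679,-0.089,0.0314,1,0,0,169.8,0.1679,-0.089,0.0314,1]'; python3 -c "
from meas import *
c=shot('wrist'); rims(c); rims(c,.045,(.54,.68)); c=shot('top'); rims(c);rims(c,.045,(.54,.68))"; python3 go.py .431 .0105 .041 0 .6104 .0043 .14 0
```

```text
time: 12.0
position: [0.4301, 0.0103, 0.1292]
tool_rot: [180.0, -0.1, -0.3]
force: [-0.2, 0.7, 0.2]
opening: 0.0879
pot [0.4316 0.0099] r 0.0269 4542
pot [ 0.4311 -0.1083] r 0.0234 2242
pot [0.5926 0.1203] r 0.0138 1926
pot [0.5995 0.0666] r 0.0225 4414
pot [ 0.4311 -0.102 ] r 0.0255 256
pot [0.6099 0.1327] r 0.0258 269
pot [0.6092 0.0696] r 0.0256 258
0.0,-0.1,-0.0,0.0007,-0.0002,0.0882 rows>=2
0.0,-0.1,-0.0,0.1803,0.0060,-0.0105 rows>=4
t 12.1 p [0.4302 0.0104 0.1292] [ 1.8e+02 -1.0e-01 -0.0e+00] j7 8.9 F [0.6 0.6 0.4] op 0.0879
```

```bash
python3 -m pendant '[0,-0.1,0,0.0007,0,0.045,1,0,-0.1,0,0.0007,0,0.08,1,0,-0.1,0,0.0007,0,0.0882,1,0,-0.1,0,0.0007,0,0.0882,1,0,-0.1,0,0.0007,0,0.0882,-1,0,-0.1,0,0.0007,0,0.0882,-1,0,-0.1,0,0.0007,0,0.0882,-1,0,-0.1,0,0.0007,0,0.0882,-1,0,-0.1,0,0.0007,0,0.0882,-1,0,-0.1,0,0.0007,0,0.0882,-1,0,-0.1,0,0.0007,0,0.04,-1,0,-0.1,0,0.0007,0,-0.008,-1,0,-0.1,0,0.02,0,-0.0105,-1,0,-0.1,0,0.065,0.002,-0.0105,-1,0,-0.1,0,0.11,0.004,-0.0105,-1,0,-0.1,0,0.155,0.0055,-0.0105,-1,0,-0.1,0,0.1803,0.006,-0.0105,-1,0,-0.1,0,0.1803,0.006,-0.0105,-1,0,-0.1,0,0.1803,0.006,-0.0105,-1]' 15; python3 go.py .6108 .0043 .0865 0
```

```text
time: 14.0
position: [0.6096, 0.004, 0.1392]
tool_rot: [179.9, 0.1, -0.1]
force: [-0.8, 0.3, -2.3]
opening: 0.0536
0.1,0.1,-0.1,0.0013,-0.0004,0.0527 rows>=2
t 14.0 p [0.6096 0.004  0.1392] [ 1.799e+02  1.000e-01 -1.000e-01] j7 16.3 F [-0.8  0.3 -2.3] op 0.0536
```

```bash
python3 -m pendant '[0,0,0,0.001,0,0.025,-1,0,0,0,0.001,0,0.046,-1,0,0,0,0.001,0,0.0528,-1,0,0,0,0.001,0,0.0528,-1,0,0,0,0.001,0,0.0528,0.6,0,0,0,0.001,0,0.0528,0.6,0,0,0,0.001,0,0.0528,0.6,0,0,0,0.001,0,0.02,0.6,0,0,0,0.001,0,-0.02,0.8,0,0,0,-0.03,0,-0.02,1,0,0,0,-0.07,0.02,-0.02,1,0,0,0,-0.11,0.04,-0.01,1,0,0,0,-0.15,0.06,0,1,0,0,0,-0.1786,0.09,0.009,1,0,0,0,-0.1786,0.1065,0.009,1,0,0,0,-0.1786,0.1065,0.009,1,0,0,0,-0.1786,0.1065,0.009,1]'; python3 -c "
from meas import *
c=shot('wrist'); rims(c); c=shot('top'); rims(c);rims(c,.045,(.54,.68))"; python3 go.py .431 -.1025 .041 0 .6098 -.0597 .14 0
```

```text
time: 15.7
position: [0.4317, -0.1022, 0.1312]
tool_rot: [179.9, 0.1, -0.1]
force: [0.3, 0.7, -0.8]
opening: 0.0878
pot [ 0.4316 -0.1033] r 0.0269 4451
pot [0.6098 0.1328] r 0.0258 272
pot [0.6091 0.0694] r 0.0257 259
pot [0.609  0.0043] r 0.0256 264
0.1,0.1,0.0,-0.0008,0.0009,0.0900 rows>=2
0.1,0.1,0.0,0.1779,-0.0416,-0.0093 rows>=4
t 15.8 p [ 0.4319 -0.1014  0.131 ] [1.799e+02 1.000e-01 0.000e+00] j7 26.0 F [-0.2  0.   0.1] op 0.0879
```

```bash
python3 -m pendant '[0,0,0,-0.0008,0.0013,0.045,1,0,0,0,-0.0008,0.0013,0.08,1,0,0,0,-0.0008,0.0013,0.09,1,0,0,0,-0.0008,0.0013,0.09,1,0,0,0,-0.0008,0.0013,0.09,-1,0,0,0,-0.0008,0.0013,0.09,-1,0,0,0,-0.0008,0.0013,0.09,-1,0,0,0,-0.0008,0.0013,0.09,-1,0,0,0,-0.0008,0.0013,0.09,-1,0,0,0,-0.0008,0.0013,0.09,-1,0,0,0,0,0,0.045,-1,0,0,0,0,0,-0.007,-1,0,0,0,0.02,-0.01,-0.0093,-1,0,0,0,0.06,-0.025,-0.0093,-1,0,0,0,0.1,-0.0416,-0.0093,-1,0,0,0,0.145,-0.0416,-0.0093,-1,0,0,0,0.1779,-0.0416,-0.0093,-1,0,0,0,0.1779,-0.0416,-0.0093,-1,0,0,0,0.1779,-0.0416,-0.0093,-1]' 15; python3 go.py .6102 -.0597 .0865 0
```

```text
time: 17.7
position: [0.6091, -0.06, 0.1392]
tool_rot: [179.9, 0.2, 0.0]
force: [-0.7, -0.8, -1.4]
opening: 0.0533
0.1,0.2,0.0,0.0013,-0.0004,0.0527 rows>=2
t 17.7 p [ 0.6091 -0.06    0.1392] [179.9   0.2   0. ] j7 23.5 F [-0.7 -0.8 -1.4] op 0.0533
```

```bash
python3 -m pendant '[0,0,0,0.001,0,0.025,-1,0,0,0,0.001,0,0.046,-1,0,0,0,0.001,0,0.0528,-1,0,0,0,0.001,0,0.0528,-1,0,0,0,0.001,0,0.0528,0.6,0,0,0,0.001,0,0.0528,0.6,0,0,0,0.001,0,0.0528,0.6,0,0,0,0.001,0,0.02,0.6,0,0,0,0.001,0,-0.02,0.8,0,0,0,-0.03,0,-0.05,1,0,0,0,-0.07,0,-0.09,1,0,0,0,-0.11,0,-0.12,1,0,0,0,-0.11,0,-0.15,1,0,0,0,-0.11,0,-0.15,1]'; python3 - <<'E'
from meas import *
C=[shot('top','t3'),shot('side','s3')]; rims(C[0]); rims(C[0],.045,(.54,.68))
uv=[]
for c in C:
    hsv=cv2.cvtColor(c['img'],cv2.COLOR_BGR2HSV); m=((hsv[...,0]<8)|(hsv[...,0]>172))&(hsv[...,1]>170)&(hsv[...,2]>70)
    k,l,st,ce=cv2.connectedComponentsWithStats(m.astype(np.uint8))
    for i in range(1,k):
        if st[i,4]>25: print(st[i,4],ce[i].round(1), C.index(c) if False else '')
    ok=[i for i in range(1,k) if st[i,4]>25]
for th in np.arange(1.6,2.1,.05):
    X=[.5671-.0095*.248*0,.1847-.248*np.cos(th),.065+.248*np.sin(th)]
    print(round(th,2),np.round(X,3),[proj(c,X)[0].round(1).tolist() for c in C])
E
```

```text
time: 19.1
position: [0.5006, -0.0604, 0.2936]
tool_rot: [-179.9, -0.2, -0.0]
force: [0.6, 0.1, -0.2]
opening: 0.0878
pot [0.6098 0.1326] r 0.0258 269
pot [0.6091 0.0697] r 0.0257 263
pot [0.6085 0.0039] r 0.0253 263
86 [221.8 176.9] 
56 [288.3 108.3] 
1.6 [0.567 0.192 0.313] [[247.5, 176.7], [298.5, 113.7]]
1.65 [0.567 0.204 0.312] [[242.2, 176.6], [296.3, 112.4]]
1.7 [0.567 0.217 0.311] [[237.0, 176.5], [294.1, 111.2]]
1.75 [0.567 0.229 0.309] [[231.8, 176.4], [292.0, 110.2]]
1.8 [0.567 0.241 0.307] [[226.8, 176.4], [290.0, 109.4]]
1.85 [0.567 0.253 0.303] [[222.0, 176.5], [288.1, 108.8]]
1.9 [0.567 0.265 0.3  ] [[217.3, 176.5], [286.2, 108.5]]
1.95 [0.567 0.277 0.295] [[212.7, 176.6], [284.4, 108.3]]
2.0 [0.567 0.288 0.291] [[208.4, 176.7], [282.6, 108.3]]
2.05 [0.567 0.299 0.285] [[204.3, 176.9], [281.0, 108.5]]
```

```bash
python3 go.py .5683 .253 .40 0 .5683 .253 .316 0
```

```text
0.0,0.0,0.1,0.0686,-0.3123,-0.1098 rows>=7
0.0,0.0,0.1,0.0686,-0.3123,-0.0258 rows>=7
t 19.2 p [ 0.5    -0.0594  0.2903] [1.8e+02 0.0e+00 1.0e-01] j7 10.5 F [-0.4  0.4  0.2] op 0.088
```

```bash
python3 -m pendant '[0,0,0,0.0686,-0.3123,-0.1098,1,0,0,0,0.0686,-0.3123,-0.1098,1,0,0,0,0.0686,-0.3123,-0.1098,1,0,0,0,0.0686,-0.3123,-0.1098,1,0,0,0,0.0686,-0.3123,-0.1098,1,0,0,0,0.0686,-0.3123,-0.1098,1,0,0,0,0.0686,-0.3123,-0.1098,1,0,0,0,0.0686,-0.3123,-0.1098,1,0,0,0,0.0686,-0.3123,-0.1098,1,0,0,0,0.0686,-0.3123,-0.1098,1,0,0,0,0.0686,-0.3123,-0.1098,1]'; python3 - <<'E'
from meas import *
c=shot('wrist','w4'); hsv=cv2.cvtColor(c['img'],cv2.COLOR_BGR2HSV); P=cloud(c)
m=((hsv[...,0]<8)|(hsv[...,0]>172))&(hsv[...,1]>170)&(hsv[...,2]>70)&(P[...,2]>.25)
q=P[m]; print(m.sum(),np.nanpercentile(q,[2,50,98],axis=0).round(4).tolist())
E
python3 go.py .5683 .253 .316 0
```

```text
time: 20.3
position: [0.5684, 0.2512, 0.3993]
tool_rot: [179.9, 0.1, -0.1]
force: [1.1, -0.1, -0.1]
opening: 0.0879
841 [[0.5575, 0.2437, 0.3039], [0.5664, 0.2562, 0.3142], [0.5782, 0.2639, 0.3168]]
0.0,0.1,-0.1,0.0001,-0.0016,0.0836 rows>=2
t 20.35 p [0.5684 0.2514 0.3996] [ 1.8e+02  1.0e-01 -1.0e-01] j7 -16.7 F [-0.6 -0.  -0.1] op 0.0876
```

View pics/w4.png

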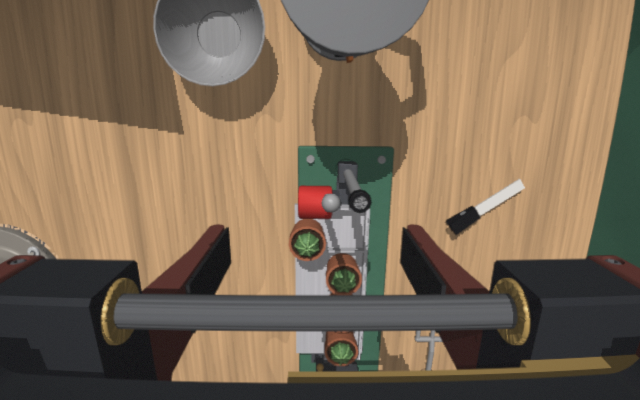

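Wrist view: knob at (315,202), with the bar tip beside it. The pot at (307,240) stands about 3 cm in front of the row, where the others are at (344,272) and (342,348). It looks like it has been knocked, so I'll measure it.

```bash
python3 - <<'E'
from meas import *
c=shot('top','t5'); rims(c); rims(c,.045,(.52,.68))
w=shot('wrist'); rims(w,.045,(.52,.68))
P=cloud(w)
E
```

```text
pot [0.609  0.0696] r 0.0256 263
pot [0.6089 0.0043] r 0.0256 255
pot [ 0.608  -0.0596] r 0.0256 261
pot [0.5556 0.1271] r 0.0255 260
pot [0.5561 0.1269] r 0.0269 1078
pot [0.609  0.0705] r 0.0265 947
pot [ 0.6082 -0.0582] r 0.0273 798
```

The bay-3 pot was knocked forward to (0.556, 0.127) and is still upright. To put it back safely I'll first lean the keeper further out, for clearance.

```bash
python3 -m pendant '[0,0,0,0,-0.0016,0.045,1,0,0,0,0,-0.0016,0.0836,1,0,0,0,0,-0.0016,0.0836,1,0,0,0,0,-0.0016,0.0836,-1,0,0,0,0,-0.0016,0.0836,-1,0,0,0,0,-0.0016,0.0836,-1,0,0,0,0,-0.0016,0.0836,-1,0,0,0,0,-0.0016,0.0836,-1,0,0,0,0,-0.0016,0.0836,-1,0,0,0,0,-0.0016,0.0836,-1,0,0,0,0,-0.0166,0.0880,-1,0,0,0,0,-0.0308,0.0940,-1,0,0,0,0,-0.0450,0.101,-1,0,0,0,0,-0.0570,0.1070,-1,0,0,0,0,-0.0570,0.107,-1]' 25; python3 go.py .5683 .253 .45 0
```

```text
time: 21.95
position: [0.5697, 0.3141, 0.293]
tool_rot: [-179.8, -0.2, 0.2]
force: [7.1, 5.1, 4.3]
opening: 0.0272
-0.2,-0.2,0.2,-0.0010,0.0607,-0.1572 rows>=4
t 21.95 p [0.5697 0.3141 0.293 ] [-179.8   -0.2    0.2] j7 -18.0 F [7.1 5.1 4.3] op 0.0272
```

```bash
python3 -m pendant '[0,0,0,0,0,0,1,0,0,0,0,0,0,1,0,0,0,0,0,0,1,0,0,0,0,0,-0.05,1,0,0,0,0,0,-0.1,1,0,0,0,-0.007,0.05,-0.1,1,0,0,0,-0.014,0.1,-0.08,1,0,0,0,-0.014,0.15,-0.05,1,0,0,0,-0.014,0.187,-0.01,1,0,0,0,-0.014,0.187,0.04,1,0,0,0,-0.014,0.187,0.09,1,0,0,0,-0.014,0.187,0.13,1,0,0,0,-0.014,0.187,0.13,1,0,0,0,-0.014,0.187,0.13,1]'; python3 - <<'E'
from meas import *
c=shot('top'); rims(c,.045,(.52,.68)); w=shot('wrist'); rims(w,.045,(.52,.68))
E
python3 go.py .5558 .127 .0865 0 .6116 .1323 .12 0 .6116 .1323 .0865 0
```

```text
time: 23.35
position: [0.5567, 0.1271, 0.1625]
tool_rot: [-179.9, -0.1, 0.2]
force: [1.0, -0.5, 0.8]
opening: 0.0879
pot [0.6091 0.0696] r 0.0256 264
pot [0.6088 0.0044] r 0.0257 271
pot [ 0.6079 -0.0594] r 0.0257 260
pot [0.6147 0.2216] r 0.0072 408
pot [0.5765 0.1997] r 0.0098 533
pot [0.5563 0.126 ] r 0.0269 4903
pot [0.6059 0.0769] r 0.0201 2114
pot [0.6087 0.012 ] r 0.0233 2336
-0.2,-0.4,0.2,-0.0033,0.0010,0.0783 rows>=2
-0.2,-0.4,0.2,0.0527,-0.0042,0.0453 rows>=2
-0.2,-0.4,0.2,0.0525,-0.0041,0.0788 rows>=2
t 23.45 p [0.5586 0.1277 0.1649] [-179.8   -0.4    0.2] j7 2.3 F [-0.3  0.   0.7] op 0.0875
```

```bash
python3 -m pendant '[0,-0.4,0,-0.0025,0.001,0.04,1,0,-0.4,0,-0.0025,0.001,0.07,1,0,-0.4,0,-0.0025,0.001,0.0778,1,0,-0.4,0,-0.0025,0.001,0.0778,-1,0,-0.4,0,-0.0025,0.001,0.0778,-1,0,-0.4,0,-0.0025,0.001,0.0778,-1,0,-0.4,0,-0.0025,0.001,0.0778,-1,0,-0.4,0,-0.0025,0.001,0.0778,-1,0,-0.4,0,-0.0025,0.001,0.045,-1,0,-0.4,0,0.02,-0.003,0.045,-1,0,-0.4,0,0.0525,-0.0045,0.045,-1,0,-0.4,0,0.0525,-0.0045,0.045,-1,0,-0.4,0,0.0525,-0.0045,0.07,-1,0,-0.4,0,0.0525,-0.0045,0.078,-1,0,-0.4,0,0.0525,-0.0045,0.078,-1,0,-0.4,0,0.0525,-0.0045,0.078,0.6,0,-0.4,0,0.0525,-0.0045,0.078,0.6,0,-0.4,0,0.0525,-0.0045,0.078,0.6,0,-0.4,0,0.0525,-0.0045,0.05,0.6,0,-0.4,0,0.0525,-0.0045,0.01,0.8]' 15; python3 go.py .5702 .31 .42 0
```

```text
time: 25.45
position: [0.6095, 0.1323, 0.1544]
tool_rot: [-179.9, 0.2, 0.2]
force: [0.3, 0.1, -0.5]
opening: 0.0755
-0.1,0.2,0.2,-0.0396,-0.1785,-0.2650 rows>=7
t 25.45 p [0.6095 0.1323 0.1544] [-179.9    0.2    0.2] j7 4.2 F [ 0.3  0.1 -0.5] op 0.0755
```

```bash
python3 -m pendant '[0,0,0,0,0,-0.05,1,0,0,0,0,0,-0.1,1,0,0,0,-0.01,0,-0.15,1,0,0,0,-0.02,0,-0.2,1,0,0,0,-0.03,-0.03,-0.24,1,0,0,0,-0.0396,-0.075,-0.24,1,0,0,0,-0.0396,-0.12,-0.24,1,0,0,0,-0.0396,-0.16,-0.24,1,0,0,0,-0.0396,-0.1785,-0.24,1,0,0,0,-0.0396,-0.1785,-0.24,1,0,0,0,-0.0396,-0.1785,-0.24,1]'; python3 - <<'E'
from meas import *
c=shot('top','t6'); rims(c,.045,(.52,.68)); w=shot('wrist','w6'); rims(w,.045,(.52,.68))
c=w; hsv=cv2.cvtColor(c['img'],cv2.COLOR_BGR2HSV); P=cloud(c)
m=((hsv[...,0]<8)|(hsv[...,0]>172))&(hsv[...,1]>170)&(hsv[...,2]>70)&(P[...,2]>.23)
q=P[m]; print(m.sum(),np.nanpercentile(q,[2,50,98],axis=0).round(4).tolist())
for th in (2.05,2.08,2.1,2.12): print(th,proj(w,[.569,.1847-.248*np.cos(th),.065+.248*np.sin(th)]).round(1))
v,u=np.where(m); print(u.mean(),v.mean())
E
python3 go.py .5695 .31 .293 0
```

```text
time: 26.55
position: [0.5706, 0.3078, 0.395]
tool_rot: [-179.9, 0.2, 0.1]
force: [-0.1, -0.3, 0.0]
opening: 0.0881
pot [0.6105 0.1322] r 0.0258 268
pot [0.6092 0.0696] r 0.0256 267
pot [0.6087 0.0044] r 0.0256 264
pot [ 0.6079 -0.0595] r 0.0256 260
pot [0.6152 0.221 ] r 0.0077 101
pot [0.6102 0.1325] r 0.0266 983
pot [0.6089 0.0055] r 0.0272 816
619 [[0.5577, 0.2892, 0.2881], [0.5664, 0.2986, 0.2967], [0.5783, 0.3092, 0.2992]]
2.05 [[312.6 207.7]]
2.08 [[312.7 198.2]]
2.1 [[312.7 192.1]]
2.12 [[312.7 186. ]]
309.27786752827143 211.49596122778675
-0.1,0.2,-0.0,-0.0012,-0.0031,0.1025 rows>=3
t 26.65 p [0.571  0.3067 0.3955] [-179.9    0.2   -0. ] j7 -19.7 F [ 0.2  0.6 -0.1] op 0.0882
```

```bash
python3 -m pendant '[0,0,0,-0.003,0.01,0.05,1,0,0,0,-0.003,0.01,0.09,1,0,0,0,-0.003,0.01,0.096,1,0,0,0,-0.003,0.01,0.096,1,0,0,0,-0.003,0.01,0.096,-1,0,0,0,-0.003,0.01,0.096,-1,0,0,0,-0.003,0.01,0.096,-1,0,0,0,-0.003,0.01,0.096,-1,0,0,0,-0.003,0.01,0.096,-1,0,0,0,-0.003,0.01,0.096,-1,0,0,0,-0.003,0.01,0.096,-1,0,0,0,-0.003,0.01,0.096,-1]' 30; python3 go.py .568 .297 .299 0
```

```text
time: 27.85
position: [0.5682, 0.2969, 0.2995]
tool_rot: [-179.9, 0.1, -0.0]
force: [12.8, -0.8, -5.5]
opening: 0.0276
-0.1,0.1,-0.0,-0.0002,-0.0001,0.0005 rows>=1
t 27.85 p [0.5682 0.2969 0.2995] [-1.799e+02  1.000e-01 -0.000e+00] j7 -17.1 F [12.8 -0.8 -5.5] op 0.0276
```

```bash
python3 -m pendant '[0,0,0,0.001,0.0226,-0.01,-1,0,0,0,0.001,0.0462,-0.0179,-1,0,0,0,0.001,0.0705,-0.0233,-1,0,0,0,0.0005,0.0951,-0.0262,-1,0,0,0,0,0.1198,-0.0267,-1,0,0,0,0,0.1445,-0.0247,-1,0,0,0,0,0.1689,-0.0202,-1,0,0,0,-0.0005,0.1927,-0.0134,-1,0,0,0,-0.0005,0.2158,-0.0041,-1,0,0,0,-0.001,0.2378,0.0073,-1,0,0,0,-0.001,0.2585,0.021,-1,0,0,0,-0.001,0.2777,0.0365,-1,0,0,0,-0.001,0.2953,0.054,-1,0,0,0,-0.0015,0.3111,0.0731,-1,0,0,0,-0.0015,0.3249,0.0937,-1,0,0,0,-0.0015,0.3366,0.1156,-1,0,0,0,-0.0015,0.346,0.1385,-1,0,0,0,-0.002,0.3525,0.1598,-1,0,0,0,-0.002,0.3525,0.1598,-1]'; python3 go.py .568 .297 .299 0
```

```text
time: 29.75
position: [0.5633, -0.0581, 0.1375]
tool_rot: [-180.0, 0.3, -0.2]
force: [0.3, -0.2, 0.0]
opening: 0.0005
-0.0,0.3,-0.2,0.0026,-0.3551,-0.1614 rows>=8
t 29.75 p [ 0.5633 -0.0581  0.1375] [-180.     0.3   -0.2] j7 22.9 F [ 0.3 -0.2  0. ] op 0.0005
```

```bash
python3 -m pendant '[0,0,0,-0.03,0,-0.05,-1,0,0,0,-0.06,0,-0.1,-1,0,0,0,-0.06,0,-0.12,-1]'; python3 - <<'E'
from meas import *
C=[shot('top','t7'),shot('side','s7')]; rims(C[0],.045,(.52,.68))
for c in C:
    hsv=cv2.cvtColor(c['img'],cv2.COLOR_BGR2HSV); m=((hsv[...,0]<8)|(hsv[...,0]>172))&(hsv[...,1]>170)&(hsv[...,2]>70)
    k,l,st,ce=cv2.connectedComponentsWithStats(m.astype(np.uint8)); print([(st[i,4],ce[i].round(1)) for i in range(1,k) if st[i,4]>20])
for th in np.arange(0.4,2.1,.1):
    X=[.567,.1847-.248*np.cos(th),.065+.248*np.sin(th)]
    print(round(th,2),[proj(c,X)[0].round(1).tolist() for c in C])
E
```

```text
time: 30.05
position: [0.5019, -0.0599, 0.2601]
tool_rot: [-180.0, 0.4, -0.3]
force: [0.7, 0.9, -0.4]
opening: 0.0003
pot [0.6161 0.1341] r 0.022 190
pot [0.6092 0.069 ] r 0.0253 256
pot [0.6088 0.0044] r 0.0257 270
[(np.int32(68), array([290.5, 179.5]))]
[]
0.4 [[346.5, 186.3], [345.1, 192.4]]
0.5 [[342.8, 185.3], [343.0, 184.5]]
0.6 [[338.0, 184.3], [340.5, 176.5]]
0.7 [[332.3, 183.3], [337.4, 168.5]]
0.8 [[325.5, 182.3], [333.9, 160.5]]
0.9 [[317.9, 181.3], [330.1, 152.7]]
1.0 [[309.3, 180.4], [325.9, 145.4]]
1.1 [[300.1, 179.5], [321.5, 138.4]]
1.2 [[290.2, 178.7], [316.9, 132.1]]
1.3 [[279.8, 178.1], [312.3, 126.3]]
1.4 [[269.1, 177.5], [307.6, 121.4]]
1.5 [[258.3, 177.0], [302.9, 117.2]]
1.6 [[247.5, 176.7], [298.4, 113.8]]
1.7 [[237.0, 176.5], [294.1, 111.2]]
1.8 [[226.8, 176.5], [290.0, 109.4]]
1.9 [[217.3, 176.6], [286.1, 108.5]]
2.0 [[208.4, 176.8], [282.6, 108.3]]
```

View pics/s7.png

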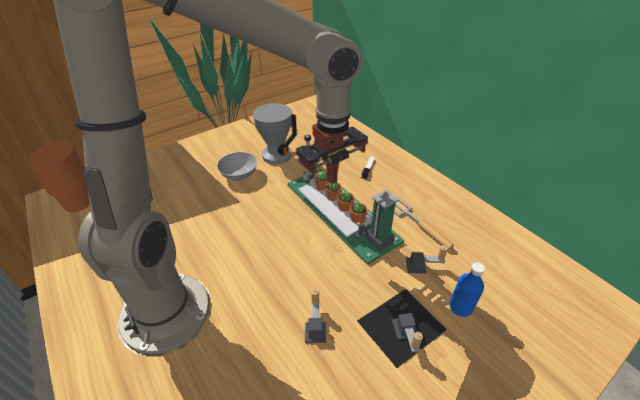

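The side view shows the keeper stopped partway over, since the knob slipped out of the pinch at about θ=1.2, and the four pots in a row. I'll push it the rest of the way with the closed fingertips.

```bash
python3 - <<'E'
import numpy as np
for th in [1.25,1.15,1.05,.95,.85,.75,.65,.55,.45,.35,.25,.18,.12,.06,.0,-.03]:
    Ky=.1847-.248*np.cos(th); Kz=.065+.248*np.sin(th)
    w=np.clip((th-.1)/.5,0,1); o=12*np.sin(th)*1.0
    yl=o-20*(1-w)*.5; zb=12 if yl<=0 else np.sqrt(144-yl*yl)
    print(th,'TCP y %.4f z %.4f'%(Ky+(yl+10)/1000,Kz+zb/1000+.022), 'x %.4f'%(.6127-.050+.0095*(Ky-.0363)))
E
python3 go.py .50 -.06 .42 0 .5633 .14 .42 0 .5633 .14 .34 0
```

```text
1.25 TCP y 0.1279 z 0.3261 x 0.5634
1.15 TCP y 0.1043 z 0.3183 x 0.5631
1.05 TCP y 0.0817 z 0.3081 x 0.5629
0.95 TCP y 0.0602 z 0.2957 x 0.5627
0.85 TCP y 0.0400 z 0.2812 x 0.5626
0.75 TCP y 0.0214 z 0.2648 x 0.5624
0.65 TCP y 0.0045 z 0.2466 x 0.5622
0.55 TCP y -0.0115 z 0.2274 x 0.5621
0.45 TCP y -0.0264 z 0.2067 x 0.5620
0.35 TCP y -0.0391 z 0.1840 x 0.5619
0.25 TCP y -0.0496 z 0.1604 x 0.5618
0.18 TCP y -0.0555 z 0.1434 x 0.5618
0.12 TCP y -0.0597 z 0.1287 x 0.5618
0.06 TCP y -0.0621 z 0.1139 x 0.5618
0.0 TCP y -0.0633 z 0.0990 x 0.5618
-0.03 TCP y -0.0635 z 0.0916 x 0.5618
-0.2,-0.1,-0.3,-0.0049,-0.0001,-0.1570 rows>=4
-0.2,-0.1,-0.3,0.0575,-0.2003,-0.1563 rows>=6
-0.2,-0.1,-0.3,0.0573,-0.2001,-0.0763 rows>=5
t 30.15 p [ 0.5053 -0.0596  0.263 ] [-1.798e+02 -1.000e-01 -3.000e-01] j7 12.7 F [ 0.1 -0.4  0.6] op 0.0006
```

```bash
python3 -m pendant '[0,0,0,0,0,-0.05,-1,0,0,0,0,0,-0.1,-1,0,0,0,0,0,-0.15,-1,0,0,0,0.01,-0.05,-0.156,-1,0,0,0,0.02,-0.1,-0.156,-1,0,0,0,0.04,-0.145,-0.156,-1,0,0,0,0.0575,-0.19,-0.156,-1,0,0,0,0.0575,-0.2003,-0.13,-1,0,0,0,0.0575,-0.2003,-0.085,-1,0,0,0,0.0575,-0.2003,-0.072,-1,0,0,0,0.0575,-0.2003,-0.072,-1,0,0,0,0.0575,-0.2003,-0.072,-1]' 40; python3 go.py .5634 .1279 .3261 0
```

```text
time: 31.35
position: [0.5643, 0.1393, 0.3375]
tool_rot: [-179.8, -0.2, -0.3]
force: [1.0, 0.1, 0.3]
opening: 0.0003
-0.2,-0.2,-0.3,-0.0009,0.0115,0.0113 rows>=1
t 31.35 p [0.5643 0.1393 0.3375] [-179.8   -0.2   -0.3] j7 -7.7 F [1.  0.1 0.3] op 0.0003
```

```bash
python3 -m pendant '[0,0,0,-0.001,0.0114,0.0114,-1,0,0,0,-0.001,0.035,0.0192,-1,0,0,0,-0.001,0.0576,0.0294,-1,0,0,0,-0.0015,0.0791,0.0418,-1,0,0,0,-0.0015,0.0993,0.0563,-1,0,0,0,-0.0015,0.1179,0.0727,-1,0,0,0,-0.002,0.1348,0.0909,-1,0,0,0,-0.002,0.1508,0.1101,-1,0,0,0,-0.002,0.1657,0.1308,-1,0,0,0,-0.0025,0.1784,0.1535,-1,0,0,0,-0.0025,0.1889,0.1771,-1,0,0,0,-0.0025,0.1889,0.1771,-1]'; python3 - <<'E'
from meas import *
C=[shot('side','s8'),shot('wrist')]; 
for c in C:
    hsv=cv2.cvtColor(c['img'],cv2.COLOR_BGR2HSV); m=((hsv[...,0]<8)|(hsv[...,0]>172))&(hsv[...,1]>170)&(hsv[...,2]>70)
    k,l,st,ce=cv2.connectedComponentsWithStats(m.astype(np.uint8)); print([(st[i,4],ce[i].round(1)) for i in range(1,k) if st[i,4]>20])
for th in np.arange(0.1,1.3,.1):
    X=[.565,.1847-.248*np.cos(th),.065+.248*np.sin(th)]
    print(round(th,2),[proj(c,X)[0].round(1).tolist() for c in C])
E
python3 go.py .5618 -.0597 .1287 0
```

```text
time: 32.55
position: [0.5598, -0.0515, 0.1584]
tool_rot: [-179.9, -0.1, -0.5]
force: [0.3, 0.3, -0.3]
opening: 0.0005
[(np.int32(68), array([346.5, 206.1]))]
[(np.int32(36), array([315.1, 224.9])), (np.int32(177), array([339.5, 239.2]))]
0.1 [[347.5, 214.0], [320.6, 231.5]]
0.2 [[347.1, 207.3], [321.3, 240.7]]
0.3 [[346.1, 200.2], [322.1, 247.8]]
0.4 [[344.6, 192.6], [323.2, 251.6]]
0.5 [[342.5, 184.8], [324.6, 250.1]]
0.6 [[339.9, 176.8], [326.5, 239.6]]
0.7 [[336.9, 168.7], [329.4, 212.5]]
0.8 [[333.4, 160.7], [334.0, 151.0]]
0.9 [[329.5, 153.0], [342.5, 5.7]]
1.0 [[325.4, 145.6], [356.8, -333.3]]
1.1 [[320.9, 138.6], [-115750.0, 2312067.5]]
1.2 [[316.4, 132.3], [343.6, -629.3]]
-0.2,-0.3,-0.4,-0.0001,0.0101,0.0319 rows>=1
t 32.65 p [ 0.5618 -0.0497  0.1607] [-179.8   -0.3   -0.4] j7 20.2 F [ 0.2 -0.2  0.3] op 0.0005
```

```bash
python3 -m pendant '[0,0,0,0.001,0.005,0.016,-1,0,0,0,0.001,0.009,0.031,-1,0,0,0,0.001,0.0115,0.0455,-1,0,0,0,0.001,0.0125,0.052,-1,0,0,0,0.001,0.0127,0.058,-1,0,0,0,0.001,0.0127,0.061,-1,0,0,0,0.001,0.0127,0.061,-1]'; python3 go.py .5618 -.0633 .099 0; python3 - <<'E'
from meas import *
C=[shot('side','s9')]
for c in C:
    hsv=cv2.cvtColor(c['img'],cv2.COLOR_BGR2HSV); m=((hsv[...,0]<8)|(hsv[...,0]>172))&(hsv[...,1]>170)&(hsv[...,2]>70)
    k,l,st,ce=cv2.connectedComponentsWithStats(m.astype(np.uint8)); print([(st[i,4],ce[i].round(1)) for i in range(1,k) if st[i,4]>20])
for th in np.arange(0,.2,.05):
    X=[.565,.1847-.248*np.cos(th),.065+.248*np.sin(th)]
    print(round(th,2),[proj(c,X)[0].round(1).tolist() for c in C])
E
```

```text
time: 33.35
position: [0.5625, -0.0623, 0.0994]
tool_rot: [-179.8, -0.2, -0.4]
force: [-1.4, -0.4, 0.9]
opening: 0.0006
-0.2,-0.2,-0.4,-0.0007,0.0010,0.0003 rows>=1
t 33.35 p [ 0.5625 -0.0623  0.0994] [-179.8   -0.2   -0.4] j7 25.1 F [-1.4 -0.4  0.9] op 0.0006
[(np.int32(32), array([347.5, 220.4]))]
0.0 [[347.5, 220.1]]
0.05 [[347.6, 217.1]]
0.1 [[347.5, 214.0]]
0.15 [[347.4, 210.7]]
```

```bash
python3 -m pendant '[0,0,0,0,0,0.002,-1,0,0,0,0,0,0.003,-1,0,0,0,0,0,0.004,-1,0,0,0,0,0,0.004,-1]'; python3 -m pendant '[0,0,0,0,0,-0.03,-1,0,0,0,-0.02,0,-0.07,-1,0,0,0,-0.06,0,-0.11,-1,0,0,0,-0.1,0,-0.15,-1,0,0,0,-0.12,0,-0.19,-1,0,0,0,-0.12,0,-0.2,-1,0,0,0,-0.12,0,-0.2,-1]'; python3 - <<'E'
from meas import *
C=[shot('side','s10'),shot('wrist','w10'),shot('top','t10')]; rims(C[2],.045,(.52,.68))
for c in C:
    hsv=cv2.cvtColor(c['img'],cv2.COLOR_BGR2HSV); m=((hsv[...,0]<8)|(hsv[...,0]>172))&(hsv[...,1]>170)&(hsv[...,2]>70)
    k,l,st,ce=cv2.connectedComponentsWithStats(m.astype(np.uint8)); print([(st[i,4],ce[i].round(1)) for i in range(1,k) if st[i,4]>20])
for th in np.arange(0,.2,.05):
    X=[.565,.1847-.248*np.cos(th),.065+.248*np.sin(th)]
    print(round(th,2),[proj(c,X)[0].round(1).tolist() for c in C])
E
```

```text
time: 33.8
position: [0.5631, -0.0624, 0.098]
tool_rot: [-179.7, -0.3, -0.4]
force: [-9.3, 2.7, 27.4]
opening: 0.0005
time: 34.5
position: [0.4427, -0.0624, 0.2996]
tool_rot: [-179.4, -0.6, -0.4]
force: [-0.3, -0.5, 0.2]
opening: 0.0004
pot [0.6103 0.1321] r 0.0259 275
pot [0.6091 0.0696] r 0.0257 272
pot [0.6088 0.0044] r 0.0256 257
pot [ 0.6078 -0.0595] r 0.0257 264
[(np.int32(50), array([347.6, 219.2]))]
[(np.int32(424), array([423.7, 170.1]))]
[(np.int32(28), array([351.6, 189.5]))]
0.0 [[347.5, 220.1], [422.6, 169.7], [351.7, 190.6]]
0.05 [[347.6, 217.1], [426.1, 171.5], [351.8, 190.2]]
0.1 [[347.5, 214.0], [429.9, 172.8], [351.8, 189.8]]
0.15 [[347.4, 210.7], [434.1, 173.7], [351.5, 189.4]]
```

View pics/w10.png

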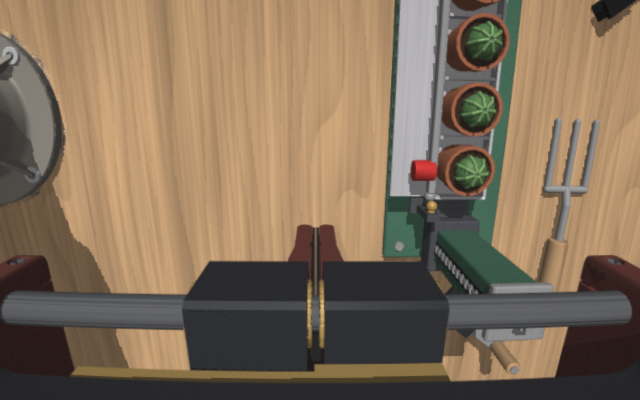

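The keeper reads shut: knob at (423,170), bar tip under the brass catch at (432,207), and a 27 N reaction at the stop. Next I'll look down on the shaft.

```bash
python3 go.py .611 -.158 .33 0
```

```text
-0.3,-0.3,-0.4,0.1700,0.0943,-0.0332 rows>=4
t 34.65 p [ 0.4418 -0.0623  0.2966] [-179.7   -0.3   -0.4] j7 1.4 F [ 0.4 -0.4  0.2] op 0.0002
```

```bash
python3 -m pendant '[-0.3,-0.3,-0.4,0.17,0.0943,-0.0332,1,-0.3,-0.3,-0.4,0.17,0.0943,-0.0332,1,-0.3,-0.3,-0.4,0.17,0.0943,-0.0332,1,-0.3,-0.3,-0.4,0.17,0.0943,-0.0332,1,-0.3,-0.3,-0.4,0.17,0.0943,-0.0332,1,-0.3,-0.3,-0.4,0.17,0.0943,-0.0332,1,-0.3,-0.3,-0.4,0.17,0.0943,-0.0332,1,-0.3,-0.3,-0.4,0.17,0.0943,-0.0332,1,-0.3,-0.3,-0.4,0.17,0.0943,-0.0332,1]'; python3 - <<'E'
from meas import *
c=shot('wrist','w11'); np.savez('w11.npz',**{k:c[k] for k in('img','z_map','mtx','D','p','R')})
u=proj(c,[.611,-.158,.2])[0]; print(u, arm.state()['position'])
x,y=map(int,u); a=c['img'][max(0,y-90):y+90,max(0,x-120):x+120]; print(max(0,x-120),max(0,y-90))
cv2.imwrite('pics/w11c.png',cv2.resize(a,None,fx=3,fy=3,interpolation=cv2.INTER_CUBIC))
P=cloud(c); m=(abs(P[...,2]-.2)<.004)&(abs(P[...,0]-.611)<.05)&(abs(P[...,1]+.158)<.05)
q=P[m]; r=cv2.minAreaRect(q[:,:2].astype(np.float32)*1000); print('cap',r)
m=(P[...,2]>.214)&(P[...,2]<.225)&(abs(P[...,0]-.611)<.02)&(abs(P[...,1]+.158)<.02); q=P[m]
print('shaft top',m.sum(),cv2.minAreaRect(q[:,:2].astype(np.float32)*1000),np.median(q,0))
E
```

```text
time: 35.55
position: [0.6105, -0.1571, 0.3301]
tool_rot: [-179.9, 0.0, 0.0]
force: [0.0, -0.1, 0.6]
opening: 0.0687
[315.48233245 192.43978009] [ 0.61059451 -0.15713831  0.33028418]
195 102
cap ((611.6668701171875, -159.10299682617188), (52.505943298339844, 52.1320915222168), 89.3492202758789)
shaft top 180 ((611.7276611328125, -158.25405883789062), (10.428315162658691, 11.662715911865234), 88.9135513305664) [ 0.61141257 -0.15803089  0.21766838]
```

View pics/w11c.png

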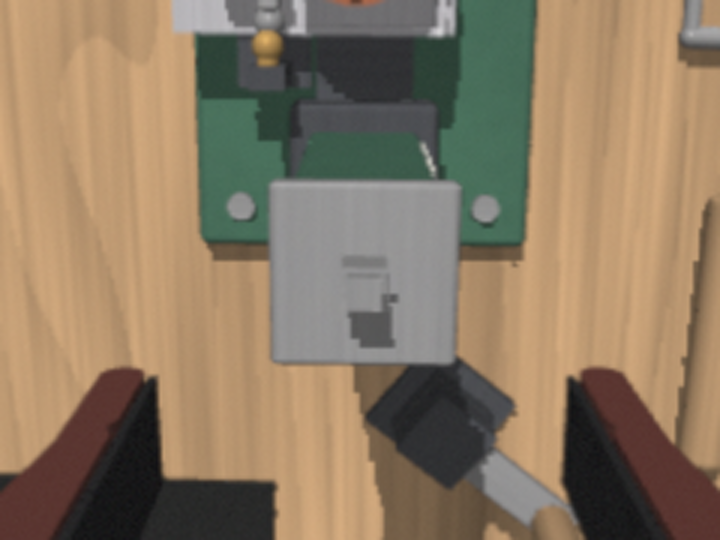

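Looking down, the cap and shaft (stub at about (365,290) in the crop) are square with the lift, and the bar tip sits under the brass ball. On to the crank.

```bash
python3 go.py .475 -.402 .178 -26
```

```text
-0.1,0.0,26.0,-0.1357,0.2449,0.1520 rows>=7
t 35.6 p [ 0.6106 -0.1571  0.3303] [-179.9    0.     0. ] j7 28.2 F [-0.6  0.3 -0.8] op 0.0728
```

```bash
python3 -m pendant '[0,0,26,-0.1357,0.2449,0.06,1,0,0,26,-0.1357,0.2449,0.08,1,0,0,26,-0.1357,0.2449,0.1,1,0,0,26,-0.1357,0.2449,0.12,1,0,0,26,-0.1357,0.2449,0.152,1,0,0,26,-0.1357,0.2449,0.152,1,0,0,26,-0.1357,0.2449,0.152,1,0,0,26,-0.1357,0.2449,0.152,1,0,0,26,-0.1357,0.2449,0.152,1,0,0,26,-0.1357,0.2449,0.152,1]'; python3 - <<'E'
from meas import *
c=shot('wrist','w12'); s=arm.state(); print(s['position'],s['tool_rot'],proj(c,[.475,-.4016,.049]))
P=cloud(c)
for a,b,t in((.044,.054,'hubtop'),(.008,.018,'flange'),(.037,.0435,'arm'),(.08,.098,'griptop')):
    m=(P[...,2]>a)&(P[...,2]<b)&(abs(P[...,0]-.47)<.08)&(abs(P[...,1]+.41)<.09)
    m=cv2.morphologyEx(m.astype(np.uint8),cv2.MORPH_OPEN,np.ones((3,3)))
    k,l,st,ce=cv2.connectedComponentsWithStats(m)
    for i in range(1,k):
        if st[i,4]>60:
            q=P[l==i]; print(t,st[i,4],cv2.minAreaRect(q[:,:2].astype(np.float32)*1000),np.median(q,0).round(4))
E
```

```text
time: 36.6
position: [0.4768, -0.4009, 0.1792]
tool_rot: [-179.9, -0.1, -25.8]
force: [0.9, -0.3, 0.4]
opening: 0.0879
[ 0.47691911 -0.40083493  0.17920302] [-1.79902069e+02 -7.86036999e-02 -2.57963117e+01] [[313.02456944 193.30023145]]
hubtop 1651 ((478.8154296875, -403.82928466796875), (34.13570022583008, 33.63278579711914), 63.44622802734375) [ 0.4788 -0.4028  0.0498]
hubtop 62 ((450.51495361328125, -453.3953552246094), (3.4126486778259277, 14.046518325805664), 70.7764892578125) [ 0.4513 -0.4526  0.0507]
flange 1317 ((478.5415954589844, -403.6134033203125), (51.92097854614258, 52.161502838134766), 61.81162643432617) [ 0.4855 -0.3921  0.0129]
arm 247 ((464.91064453125, -432.0458068847656), (24.39369010925293, 16.731264114379883), 61.49843978881836) [ 0.4645 -0.4333  0.0427]
arm 170 ((454.409912109375, -450.15899658203125), (11.272600173950195, 22.428377151489258), 44.38422393798828) [ 0.4542 -0.4495  0.0426]
griptop 467 ((449.84375, -458.00189208984375), (13.552035331726074, 19.314191818237305), 64.58061218261719) [ 0.4504 -0.4569  0.0905]
```

View pics/w12.png

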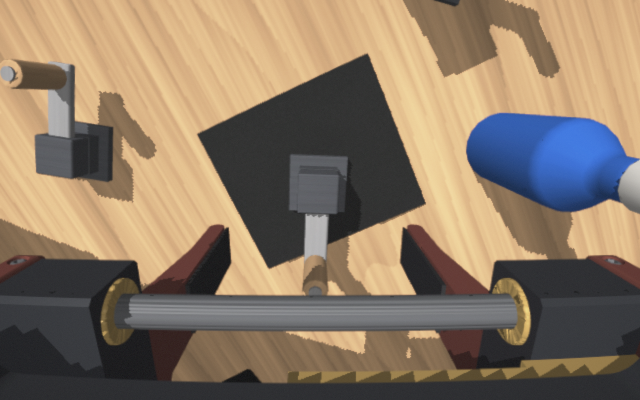

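Wrist view: the crank's hub is at (318,185), with its arm pointing down-image to the grip at (315,275). The hub measures (0.4787, -0.4037), arm about -117.7°.

```bash
python3 go.py .4787 -.4037 .10 -27.7 .4787 -.4037 .039 -27.7
```

```text
-0.1,-0.1,1.9,0.0027,0.0019,0.0792 rows>=2
-0.1,-0.1,1.9,0.0027,0.0020,0.1402 rows>=3
t 36.65 p [ 0.4769 -0.4008  0.1792] [-1.799e+02 -1.000e-01 -2.580e+01] j7 37.2 F [-0.3 -0.4 -0.5] op 0.0878
```

```bash
python3 -m pendant '[0,0,1.9,0.0027,0.002,0.04,1,0,0,1.9,0.0027,0.002,0.08,1,0,0,1.9,0.0027,0.002,0.115,1,0,0,1.9,0.0027,0.002,0.1402,1,0,0,1.9,0.0027,0.002,0.1402,1]'; python3 go.py .4787 -.4037 .039 -27.7; python3 -m pendant '[0,0,0,0,0,0,-1,0,0,0,0,0,0,-1,0,0,0,0,0,0,-1,0,0,0,0,0,0,-1,0,0,0,0,0,0,-1,0,0,0,0,0,0,-1,0,0,0,0,0,0,-1,0,0,0,0,0,0,-1,0,0,0,0,0,0,-1]' 40; python3 go.py .4787 -.4037 .039 -27.7
```

```text
time: 37.15
position: [0.4788, -0.4009, 0.0366]
tool_rot: [-179.8, 0.2, -27.5]
force: [0.8, 0.8, 0.1]
opening: 0.0878
-0.2,0.2,0.2,0.0012,0.0025,-0.0024 rows>=1
t 37.15 p [ 0.4788 -0.4009  0.0366] [-179.8    0.2  -27.5] j7 42.5 F [0.8 0.8 0.1] op 0.0878
time: 38.05
position: [0.4789, -0.4011, 0.0367]
tool_rot: [-179.8, 0.2, -27.5]
force: [0.6, 0.3, 1.8]
opening: 0.0343
-0.2,0.2,0.2,0.0010,0.0024,-0.0023 rows>=1
t 38.05 p [ 0.4789 -0.4011  0.0367] [-179.8    0.2  -27.5] j7 42.5 F [0.6 0.3 1.8] op 0.0343
```

```bash
python3 -m pendant '[0,0,0,0,0,-0.05,-1,0,0,0,0,0,-0.1,-1,0,0,0,0,0,-0.15,-1,0,0,0,0,0,-0.2,-1,0,0,0,0,0,-0.235,-1,0,0,0,0,0,-0.235,-1,0,0,0,0,0,-0.235,-1]'; cat > hubtool.py <<'E'
from meas import *
def tf():
    s=arm.state(); return Ro.from_euler('xyz',s['tool_rot'],degrees=True),np.array(s['position'])
R,p=tf(); c=shot('wrist','wh'); P=cloud(c); Q=R.inv().apply(P.reshape(-1,3)-p).reshape(400,640,3)
for a,b,t in((-.016,-.008,'top'),(.022,.029,'flange')):
    m=(Q[...,2]>a)&(Q[...,2]<b)&(abs(Q[...,0])<.032)&(abs(Q[...,1])<.04)
    m=cv2.morphologyEx(m.astype(np.uint8),cv2.MORPH_OPEN,np.ones((3,3)))
    k,l,st,ce=cv2.connectedComponentsWithStats(m)
    for i in range(1,k):
        if st[i,4]>60:
            q=Q[l==i]; print(t,st[i,4],'tool pct2/98',np.percentile(q,[1,99],axis=0).round(4).tolist(),cv2.minAreaRect(q[:,:2].astype(np.float32)*1000))
E
python3 hubtool.py; python3 go.py .611 -.1563 .285 -.55
```

```text
time: 38.75
position: [0.4789, -0.4013, 0.2709]
tool_rot: [-179.8, 0.2, -27.5]
force: [0.2, 0.2, -4.9]
opening: 0.0339
top 4532 tool pct2/98 [[-0.0233, -0.0142, -0.015], [0.0243, 0.0073, -0.0088]] ((0.4217491149902344, -3.219071388244629), (52.8920783996582, 22.941659927368164), 0.4573224186897278)
flange 2273 tool pct2/98 [[-0.025, -0.0231, 0.0224], [0.0262, -0.0106, 0.0279]] ((0.5709323883056641, -16.663013458251953), (52.16167068481445, 13.508086204528809), 0.3275628089904785)
-0.3,0.3,-27.0,0.0044,-0.2781,-0.0142 rows>=6
t 38.8 p [ 0.4785 -0.4007  0.2697] [-179.7    0.3  -27.5] j7 31.8 F [-0.5  0.9 -3.8] op 0.0339
```

```bash
python3 -m pendant '[0,0,-27,0.0044,-0.2781,-0.0142,-1,0,0,-27,0.0044,-0.2781,-0.0142,-1,0,0,-27,0.0044,-0.2781,-0.0142,-1,0,0,-27,0.0044,-0.2781,-0.0142,-1,0,0,-27,0.0044,-0.2781,-0.0142,-1,0,0,-27,0.0044,-0.2781,-0.0142,-1,0,0,-27,0.0044,-0.2781,-0.0142,-1,0,0,-27,0.0044,-0.2781,-0.0142,-1,0,0,-27,0.0044,-0.2781,-0.0142,-1,0,0,-27,0.0044,-0.2781,-0.0142,-1]'; for i in 1 2; do python3 -c "
from meas import *
c=shot('wrist','w14')"; python3 go.py .611 -.1561 .255 -.3; done
```

```text
time: 39.8
position: [0.6099, -0.1579, 0.2844]
tool_rot: [-179.6, 0.3, -0.7]
force: [0.8, 0.4, -4.2]
opening: 0.0336
-0.4,0.2,-0.4,0.0010,-0.0015,0.0297 rows>=1
t 39.85 p [ 0.6101 -0.1578  0.2847] [-179.6    0.2   -0.7] j7 28.9 F [ 1.   0.3 -5.3] op 0.0336
-0.4,0.2,-0.4,0.0008,-0.0013,0.0299 rows>=1
t 39.9 p [ 0.6103 -0.1576  0.2848] [-179.6    0.2   -0.7] j7 28.9 F [-0.7 -0.3 -4.3] op 0.034
```

```bash
python3 -m pendant '[-0.4,0.2,-0.4,0.0008,-0.0014,0.02,-1,-0.4,0.2,-0.4,0.0008,-0.0014,0.0285,-1,-0.4,0.2,-0.4,0.0008,-0.0014,0.0285,-1,-0.4,0.2,-0.4,0.0008,-0.0014,0.0285,-1]'; python3 go.py .611 -.1561 .2327 -.3
```

```text
time: 40.3
position: [0.611, -0.1563, 0.2566]
tool_rot: [180.0, 0.0, -0.3]
force: [-0.2, 0.2, -4.0]
opening: 0.0337
0.0,0.0,0.0,-0.0000,-0.0002,0.0239 rows>=1
t 40.3 p [ 0.611  -0.1563  0.2566] [180.    0.   -0.3] j7 29.9 F [-0.2  0.2 -4. ] op 0.0337
```

```bash
python3 -m pendant '[0,0,0,0,-0.0002,0.004,-1,0,0,0,0,-0.0002,0.008,-1,0,0,0,0,-0.0002,0.012,-1,0,0,0,0,-0.0002,0.012,-1]'; python3 go.py .611 -.1561 .2327 -.3
```

```text
time: 40.7
position: [0.6107, -0.1559, 0.244]
tool_rot: [180.0, 0.1, -0.3]
force: [0.0, 0.6, -3.9]
opening: 0.0336
0.0,0.1,0.0,0.0003,0.0002,0.0113 rows>=1
t 40.7 p [ 0.6107 -0.1559  0.244 ] [ 1.8e+02  1.0e-01 -3.0e-01] j7 30.4 F [ 0.   0.6 -3.9] op 0.0336
```

```bash
python3 -m pendant '[0,0,0,0.0002,0.0001,0.004,-1,0,0,0,0.0002,0.0001,0.008,-1,0,0,0,0.0002,0.0001,0.011,-1,0,0,0,0.0002,0.0001,0.012,-1,0,0,0,0.0002,0.0001,0.012,-1]'; python3 go.py .611 -.1561 .2327 -.3
```

```text
time: 41.2
position: [0.6109, -0.156, 0.2327]
tool_rot: [-180.0, 0.1, -0.3]
force: [-3.9, 1.3, 4.7]
opening: 0.0336
-0.0,0.1,0.0,0.0001,0.0001,0.0000 rows>=1
t 41.2 p [ 0.6109 -0.156   0.2327] [-1.8e+02  1.0e-01 -3.0e-01] j7 30.9 F [-3.9  1.3  4.7] op 0.0336
```

```bash
python3 -m pendant '[0,0,0,0,0,0,0.4,0,0,0,0,0,0,0.6,0,0,0,0,0,0,0.8,0,0,0,0,0,0,1,0,0,0,0,0,-0.05,1,0,0,0,0,0,-0.1,1,0,0,0,0,0.03,-0.13,1,0,0,0,-0.0006,0.0677,-0.13,1,0,0,0,-0.0006,0.0677,-0.13,1,0,0,0,-0.0006,0.0677,-0.13,1,0,0,0,-0.0006,0.0677,-0.13,1]'; python3 - <<'E'
from meas import *
c=shot('wrist','w15'); P=cloud(c); print(arm.state()['position'])
for a,b,t in((.24,.25,'hubtop'),(.2325,.2395,'arm'),(.276,.294,'griptop')):
    m=(P[...,2]>a)&(P[...,2]<b)&(abs(P[...,0]-.611)<.06)&(abs(P[...,1]+.19)<.075)
    k,l,st,ce=cv2.connectedComponentsWithStats(m.astype(np.uint8))
    for i in range(1,k):
        if st[i,4]>80: q=P[l==i]; print(t,st[i,4],cv2.minAreaRect(q[:,:2].astype(np.float32)*1000),np.median(q,0).round(4))
E
python3 go.py .6103 -.2237 .271 0
```

```text
time: 42.3
position: [0.6103, -0.2225, 0.362]
tool_rot: [-179.9, 0.1, -0.2]
force: [-0.4, 0.8, 0.1]
opening: 0.0877
[ 0.6103957  -0.22218523  0.36193772]
hubtop 2109 ((611.435791015625, -159.3814697265625), (32.637943267822266, 34.09178924560547), 89.81803131103516) [ 0.6114 -0.1588  0.2459]
arm 1103 ((611.3818969726562, -200.27783203125), (46.93821334838867, 19.391101837158203), 89.19709777832031) [ 0.6112 -0.1962  0.2387]
griptop 734 ((611.0882568359375, -223.74270629882812), (19.330684661865234, 19.17661476135254), 89.03874206542969) [ 0.6111 -0.2221  0.2868]
-0.1,0.1,-0.2,0.0001,0.0016,0.0909 rows>=2
t 42.35 p [ 0.6104 -0.2222  0.3619] [-1.799e+02  1.000e-01 -2.000e-01] j7 33.0 F [ 0.4 -0.   0.5] op 0.0879
```

The crank is seated: hub top reads 0.246. Now I'll grip the handle and wind.

```bash
python3 -m pendant '[0,0,0,0,0.0016,0.05,1,0,0,0,0,0.0016,0.085,1,0,0,0,0,0.0016,0.091,1,0,0,0,0,0.0016,0.091,1,0,0,0,0,0.0016,0.091,-1,0,0,0,0,0.0016,0.091,-1,0,0,0,0,0.0016,0.091,-1,0,0,0,0,0.0016,0.091,-1,0,0,0,0,0.0016,0.091,-1,0,0,0,0,0.0016,0.091,-1,0,0,0,0,0.0016,0.091,-1,0,0,0,0,0.0016,0.091,-1]' 30; python3 go.py .6103 -.2237 .271 0; python3 -m pendant '[0,0,0,-0.0201,-0.0032,0,-1,0,0,0,-0.0382,-0.0124,0,-1,0,0,0,-0.0526,-0.0268,0,-1,0,0,0,-0.0618,-0.0449,0,-1,0,0,0,-0.065,-0.065,0,-1]'; python3 go.py .5459 -.1587 .271 0
```

```text
time: 43.55
position: [0.6102, -0.2237, 0.2709]
tool_rot: [-179.9, 0.1, -0.2]
force: [0.0, 0.5, -0.2]
opening: 0.0271
-0.1,0.1,-0.2,0.0001,0.0000,-0.0001 rows>=1
t 43.55 p [ 0.6102 -0.2237  0.2709] [-1.799e+02  1.000e-01 -2.000e-01] j7 35.9 F [ 0.   0.5 -0.2] op 0.0271
time: 44.05
position: [0.5457, -0.1588, 0.2712]
tool_rot: [180.0, -0.1, -0.2]
force: [9.6, -3.1, -9.2]
opening: 0.0195
0.0,-0.1,-0.2,0.0002,-0.0001,0.0002 rows>=1
t 44.05 p [ 0.5457 -0.1588  0.2712] [ 1.8e+02 -1.0e-01 -2.0e-01] j7 28.9 F [ 9.6 -3.1 -9.2] op 0.0195
```

```bash
python3 -m pendant '[0,0,0,0.0032,-0.0201,0,-1,0,0,0,0.0124,-0.0382,0,-1,0,0,0,0.0268,-0.0526,0,-1,0,0,0,0.0449,-0.0618,0,-1,0,0,0,0.065,-0.065,0,-1,0,0,0,0.0851,-0.0618,0,-1,0,0,0,0.1032,-0.0526,0,-1,0,0,0,0.1176,-0.0382,0,-1,0,0,0,0.1268,-0.0201,0,-1,0,0,0,0.13,0,0,-1,0,0,0,0.1268,0.0201,0,-1,0,0,0,0.1176,0.0382,0,-1,0,0,0,0.1032,0.0526,0,-1,0,0,0,0.0851,0.0618,0,-1,0,0,0,0.065,0.065,0,-1,0,0,0,0.0449,0.0618,0,-1,0,0,0,0.0268,0.0526,0,-1,0,0,0,0.0124,0.0382,0,-1,0,0,0,0.0032,0.0201,0,-1,0,0,0,0,0,0,-1]'; python3 go.py .5459 -.1587 .271 0; python3 -c "
from meas import *
c=shot('top'); [rims(c,.045+h,(.52,.68)) for h in(.02,.025)]; P=cloud(c)
m=(P[...,0]>.54)&(P[...,0]<.556)&(abs(P[...,1]-.05)<.06);print(np.nanmedian(P[m][:,2]))"
```

```text
time: 46.05
position: [0.5458, -0.1594, 0.2712]
tool_rot: [179.9, -0.2, -0.3]
force: [7.3, -4.1, -8.0]
opening: 0.0199
0.1,-0.2,-0.3,0.0001,-0.0007,0.0002 rows>=1
t 46.05 p [ 0.5458 -0.1594  0.2712] [179.9  -0.2  -0.3] j7 28.7 F [ 7.3 -4.1 -8. ] op 0.0199
pot [0.6105 0.1321] r 0.0261 304
pot [0.6091 0.0695] r 0.0257 293
pot [0.6093 0.0042] r 0.026 301
pot [ 0.6084 -0.0597] r 0.0261 302
pot [0.6101 0.1318] r 0.0257 266
pot [0.6086 0.0694] r 0.0255 256
pot [0.6088 0.0043] r 0.0258 259
pot [ 0.6082 -0.0597] r 0.0257 260
0.06931875669397525
```

```bash
python3 -m pendant '[0,0,0,0.0032,-0.0201,0,-1,0,0,0,0.0124,-0.0382,0,-1,0,0,0,0.0268,-0.0526,0,-1,0,0,0,0.0449,-0.0618,0,-1,0,0,0,0.065,-0.065,0,-1,0,0,0,0.0851,-0.0618,0,-1,0,0,0,0.1032,-0.0526,0,-1,0,0,0,0.1176,-0.0382,0,-1,0,0,0,0.1268,-0.0201,0,-1,0,0,0,0.13,0,0,-1,0,0,0,0.1268,0.0201,0,-1,0,0,0,0.1176,0.0382,0,-1,0,0,0,0.1032,0.0526,0,-1,0,0,0,0.0851,0.0618,0,-1,0,0,0,0.065,0.065,0,-1,0,0,0,0.0449,0.0618,0,-1,0,0,0,0.0268,0.0526,0,-1,0,0,0,0.0124,0.0382,0,-1,0,0,0,0.0032,0.0201,0,-1,0,0,0,0,0,0,-1]'; python3 go.py .5459 -.1587 .271 0; python3 -c "
from meas import *
c=shot('top'); [rims(c,.045+h,(.52,.68)) for h in(.045,)]; P=cloud(c)
m=(P[...,0]>.54)&(P[...,0]<.556)&(abs(P[...,1]-.05)<.06);print(np.nanmedian(P[m][:,2]))"
```

```text
time: 48.1
position: [0.5457, -0.157, 0.2711]
tool_rot: [179.9, -0.1, -0.2]
force: [5.8, -4.1, -5.6]
opening: 0.0196
0.1,-0.1,-0.2,0.0002,0.0017,0.0001 rows>=1
t 48.1 p [ 0.5457 -0.157   0.2711] [ 1.799e+02 -1.000e-01 -2.000e-01] j7 28.3 F [ 5.8 -4.1 -5.6] op 0.0196
pot [0.6108 0.1321] r 0.0254 272
pot [0.6089 0.0694] r 0.0255 269
pot [0.609  0.0044] r 0.0257 274
pot [ 0.6079 -0.0593] r 0.0257 274
0.08980603876722104
```

```bash
python3 -m pendant '[0,0,0,0.0032,-0.0186,0,-1,0,0,0,0.0124,-0.0367,0,-1,0,0,0,0.0268,-0.0511,0,-1,0,0,0,0.0449,-0.0603,0,-1,0,0,0,0.065,-0.0635,0,-1,0,0,0,0.0851,-0.0603,0,-1,0,0,0,0.1032,-0.0511,0,-1,0,0,0,0.1176,-0.0367,0,-1,0,0,0,0.1268,-0.0186,0,-1,0,0,0,0.13,0.0015,0,-1,0,0,0,0.1268,0.0216,0,-1,0,0,0,0.1176,0.0397,0,-1,0,0,0,0.1032,0.0541,0,-1,0,0,0,0.0851,0.0633,0,-1,0,0,0,0.065,0.0665,0,-1,0,0,0,0.0449,0.0633,0,-1,0,0,0,0.0268,0.0541,0,-1,0,0,0,0.0124,0.0397,0,-1,0,0,0,0.0032,0.0216,0,-1,0,0,0,0,0.0015,0,-1]'; python3 go.py .5459 -.1587 .271 0; python3 -c "
from meas import *
c=shot('top'); [rims(c,.045+h,(.52,.68)) for h in(.065,)]; P=cloud(c)
m=(P[...,0]>.54)&(P[...,0]<.556)&(abs(P[...,1]-.05)<.06);print(np.nanmedian(P[m][:,2]))"
```

```text
time: 50.15
position: [0.5458, -0.1564, 0.2712]
tool_rot: [180.0, -0.1, -0.1]
force: [6.9, -4.6, -4.3]
opening: 0.0201
0.0,-0.1,-0.1,0.0001,0.0023,0.0002 rows>=1
t 50.15 p [ 0.5458 -0.1564  0.2712] [ 1.8e+02 -1.0e-01 -1.0e-01] j7 28.2 F [ 6.9 -4.6 -4.3] op 0.0201
pot [0.6104 0.1322] r 0.0256 270
pot [0.6093 0.0693] r 0.0256 281
pot [0.609  0.0042] r 0.0257 283
pot [ 0.6081 -0.0594] r 0.0258 286
0.109401212389999
```

```bash
python3 -m pendant '[0,0,0,0.0032,-0.0181,0,-1,0,0,0,0.0124,-0.0362,0,-1,0,0,0,0.0268,-0.0506,0,-1,0,0,0,0.0449,-0.0598,0,-1,0,0,0,0.065,-0.063,0,-1,0,0,0,0.0851,-0.0598,0,-1,0,0,0,0.1032,-0.0506,0,-1,0,0,0,0.1176,-0.0362,0,-1,0,0,0,0.1268,-0.0181,0,-1,0,0,0,0.13,0.002,0,-1,0,0,0,0.1268,0.0221,0,-1,0,0,0,0.1176,0.0402,0,-1,0,0,0,0.1032,0.0546,0,-1,0,0,0,0.0851,0.0638,0,-1,0,0,0,0.065,0.067,0,-1,0,0,0,0.0449,0.0638,0,-1,0,0,0,0.0449,0.0638,0,-1,0,0,0,0.0449,0.0638,0,-1]'; python3 go.py .5908 -.2205 .271 0; python3 -c "
from meas import *
c=shot('top'); [rims(c,.045+h,(.52,.68)) for h in(.08,)]; P=cloud(c)
m=(P[...,0]>.54)&(P[...,0]<.556)&(abs(P[...,1]-.05)<.06);print(np.nanmedian(P[m][:,2]))"
```

```text
time: 52.0
position: [0.591, -0.2184, 0.2713]
tool_rot: [180.0, 0.0, 0.0]
force: [-2.0, -5.1, 3.4]
opening: 0.0192
0.0,0.0,0.0,-0.0002,0.0021,0.0003 rows>=1
t 52.0 p [ 0.591  -0.2184  0.2713] [180.   0.   0.] j7 35.1 F [-2.  -5.1  3.4] op 0.0192
pot [0.6103 0.1319] r 0.0258 311
pot [0.6091 0.0695] r 0.026 310
pot [0.6092 0.0046] r 0.0256 299
pot [ 0.6083 -0.0596] r 0.026 313
0.12496540547719337
```

```bash
python3 -m pendant '[0,0,0,0,0,0,0,0,0,0,0,0,0,0.4,0,0,0,0,0,0,1,0,0,0,0,0,0,1,0,0,0,0,0,-0.05,1,0,0,0,0,0,-0.1,1,0,0,9,0.02,-0.05,-0.1,1,0,0,18,0.02,-0.06,-0.1,1,0,0,18,0.02,-0.06,-0.1,1,0,0,18,0.02,-0.06,-0.1,1,0,0,18,0.02,-0.06,-0.1,1]'; python3 - <<'E'
from meas import *
c=shot('wrist','w16'); P=cloud(c); print(arm.state()['position'],arm.state()['tool_rot'])
for a,b,t in((.24,.25,'hubtop'),(.2325,.2395,'arm'),(.276,.294,'griptop'),(.204,.212,'flange')):
    m=(P[...,2]>a)&(P[...,2]<b)&(abs(P[...,0]-.611)<.08)&(abs(P[...,1]+.19)<.075)
    k,l,st,ce=cv2.connectedComponentsWithStats(m.astype(np.uint8))
    for i in range(1,k):
        if st[i,4]>80: q=P[l==i]; print(t,st[i,4],cv2.minAreaRect(q[:,:2].astype(np.float32)*1000),np.median(q,0).round(4))
c=shot('top'); P=cloud(c); m=(P[...,0]>.54)&(P[...,0]<.556)&(abs(P[...,1]-.05)<.06);print(np.nanmedian(P[m][:,2]))
E
python3 go.py .6109 -.1587 .2327 -18.5
```

```text
time: 53.15
position: [0.6104, -0.16, 0.3712]
tool_rot: [179.9, 0.0, -17.9]
force: [-0.3, -0.8, 0.1]
opening: 0.0877
[ 0.61044273 -0.16009136  0.3712177 ] [ 1.79944825e+02  3.31872417e-02 -1.79728421e+01]
hubtop 1719 ((611.6363525390625, -158.93252563476562), (33.93451690673828, 34.06562805175781), 73.37262725830078) [ 0.6119 -0.1579  0.2458]
hubtop 86 ((593.9651489257812, -215.1639862060547), (7.036290168762207, 18.97730827331543), 79.53285217285156) [ 0.596  -0.213   0.2465]
arm 886 ((599.5829467773438, -198.11831665039062), (43.93537902832031, 19.59364891052246), 72.58467102050781) [ 0.6005 -0.1962  0.2386]
griptop 526 ((593.9071655273438, -218.38807678222656), (14.442151069641113, 19.638948440551758), 72.08728790283203) [ 0.5945 -0.2171  0.2865]
flange 1359 ((611.5237426757812, -158.79403686523438), (52.03322219848633, 51.81756591796875), 72.94612884521484) [ 0.6181 -0.1452  0.2089]
0.12516224568869516
0.0,0.0,0.5,-0.0000,-0.0014,0.1386 rows>=3
t 53.25 p [ 0.6105 -0.16    0.3713] [180.   0. -18.] j7 10.4 F [-0.1  0.6 -0.1] op 0.088
```

View pics/w16.png

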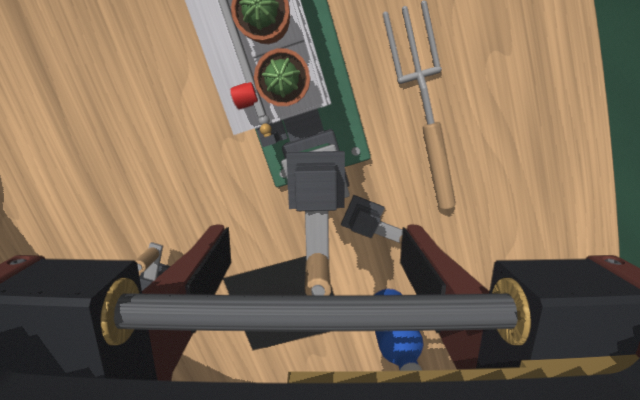

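Wrist view: shelf raised, knob at (243,95) still latched, hub at (317,180). The crank has turned about 4.05 turns. Now I'll take it off.

```bash
python3 -m pendant '[0,0,-1.1,0,-0.0014,0.045,1,0,0,-1.1,0,-0.0014,0.09,1,0,0,-1.1,0,-0.0014,0.125,1,0,0,-1.1,0,-0.0014,0.1365,1,0,0,-1.1,0,-0.0014,0.1365,1,0,0,-1.1,0,-0.0014,0.1365,-1,0,0,-1.1,0,-0.0014,0.1365,-1,0,0,-1.1,0,-0.0014,0.1365,-1,0,0,-1.1,0,-0.0014,0.1365,-1,0,0,-1.1,0,-0.0014,0.1365,-1,0,0,-1.1,0,-0.0014,0.1365,-1,0,0,-1.1,0,-0.0014,0.1365,-1,0,0,-1.1,0,-0.0014,0.1365,-1]' 40; python3 go.py .6109 -.1587 .2347 -16.9; python3 -m pendant '[0,0,0,0,0,-0.006,-1,0,0,0,0,0,-0.012,-1,0,0,0,0,0,-0.02,-1,0,0,0,0,0,-0.03,-1,0,0,0,0,0,-0.06,-1,0,0,0,0,0,-0.06,-1]'; python3 go.py .476 -.385 .25 -20 .476 -.385 .0395 -20; python3 hubtool.py
```

```text
time: 54.55
position: [0.6112, -0.1588, 0.2348]
tool_rot: [179.9, -0.0, -16.9]
force: [0.3, -0.3, -1.2]
opening: 0.0338
0.1,-0.0,0.0,-0.0003,0.0000,0.0001 rows>=1
t 54.55 p [ 0.6112 -0.1588  0.2348] [179.9  -0.  -16.9] j7 16.0 F [ 0.3 -0.3 -1.2] op 0.0338
time: 55.15
position: [0.6126, -0.16, 0.299]
tool_rot: [180.0, -0.4, -16.9]
force: [1.2, -0.7, -4.5]
opening: 0.0342
-0.0,-0.4,3.1,-0.0655,0.2550,0.0486 rows>=6
-0.0,-0.4,3.1,-0.0668,0.2550,0.2591 rows>=8
t 55.15 p [ 0.6126 -0.16    0.299 ] [180.   -0.4 -16.9] j7 13.7 F [ 1.2 -0.7 -4.5] op 0.0342
top 5080 tool pct2/98 [[-0.0231, -0.0167, -0.015], [0.0236, 0.0087, -0.0085]] ((0.29175758361816406, -3.810548782348633), (53.17311477661133, 26.85774040222168), 0.6751449704170227)
flange 2443 tool pct2/98 [[-0.0251, -0.0259, 0.0228], [0.0262, -0.0099, 0.0285]] ((0.5339870452880859, -17.767318725585938), (16.765321731567383, 52.239925384521484), 89.78416442871094)
```

```bash
python3 -m pendant '[0,-0.4,3.1,-0.0655,0.255,0.02,-1,0,-0.4,3.1,-0.0655,0.255,0.03,-1,0,-0.4,3.1,-0.0655,0.255,0.0486,-1,0,-0.4,3.1,-0.0655,0.255,0.0486,-1,0,-0.4,3.1,-0.0655,0.255,0.0486,-1,0,-0.4,3.1,-0.0655,0.255,0.0486,-1,0,-0.4,3.1,-0.066,0.255,0.09,-1,0,-0.4,3.1,-0.066,0.255,0.14,-1,0,-0.4,3.1,-0.0665,0.255,0.19,-1,0,-0.4,3.1,-0.0668,0.255,0.235,-1,0,-0.4,3.1,-0.0668,0.255,0.245,-1,0,-0.4,3.1,-0.0668,0.255,0.245,-1]'; python3 go.py .476 -.385 .0390 -20
```

```text
time: 56.4
position: [0.4735, -0.3834, 0.0502]
tool_rot: [-180.0, 0.4, -20.0]
force: [0.3, -0.9, -4.3]
opening: 0.0338
-0.0,0.4,-0.0,0.0030,0.0006,0.0112 rows>=1
t 56.4 p [ 0.4735 -0.3834  0.0502] [-180.     0.4  -20. ] j7 46.2 F [ 0.3 -0.9 -4.3] op 0.0338
```

```bash
python3 -m pendant '[0,0.4,0,0,0,0.005,-1,0,0.4,0,0,0,0.009,-1,0,0.4,0,0,0,0.0115,-1,0,0.4,0,0,0,0.0118,-1,0,0.4,0,0,0,0.0118,-1]'; python3 go.py .4735 -.3834 .0387 -20
```

```text
time: 56.9
position: [0.4738, -0.3835, 0.0389]
tool_rot: [-180.0, -0.0, -20.0]
force: [0.4, 0.3, -4.1]
opening: 0.034
-0.0,-0.0,0.0,-0.0003,-0.0000,0.0002 rows>=1
t 56.9 p [ 0.4738 -0.3835  0.0389] [-180.   -0.  -20.] j7 47.1 F [ 0.4  0.3 -4.1] op 0.034
```

```bash
python3 -m pendant '[0,0,0,0,0,0.001,-1,0,0,0,0,0,0.0015,-1,0,0,0,0,0,0.0015,-1]'; python3 -m pendant '[0,0,0,0,0,0,0.2,0,0,0,0,0,0,0.6,0,0,0,0,0,0,1,0,0,0,0,0,0,1,0,0,0,0,0,0,1,0,0,0,0,0,-0.05,1,0,0,0,0,0,-0.1,1,0,0,0,0,0,-0.15,1,0,0,0,-0.1,0,-0.2,1,0,0,0,-0.1,0,-0.25,1,0,0,0,-0.1,0,-0.25,1]'; python3 - <<'E'
from meas import *
c=shot('top','t20'); print(arm.state()['position'],arm.state()['opening']); rims(c,.125,(.52,.68)); P=cloud(c)
m=(P[...,0]>.54)&(P[...,0]<.556)&(abs(P[...,1]-.05)<.06);print('shelf',np.nanmedian(P[m][:,2]))
for a,b,t in((.044,.054,'hubtop'),(.08,.098,'grip'),(.009,.018,'flange')):
    m=(P[...,2]>a)&(P[...,2]<b)&(abs(P[...,0]-.47)<.09)&(abs(P[...,1]+.40)<.1); q=P[m]; print(t,m.sum(),np.median(q,0).round(4))
s=shot('side','s20')
hsv=cv2.cvtColor(s['img'],cv2.COLOR_BGR2HSV); m=((hsv[...,0]<8)|(hsv[...,0]>172))&(hsv[...,1]>170)&(hsv[...,2]>70)
k,l,st,ce=cv2.connectedComponentsWithStats(m.astype(np.uint8)); print([(st[i,4],ce[i].round(1)) for i in range(1,k) if st[i,4]>20])
for h in(.078,.080,.082): print(h,[proj(s,[.565,.1847-.248*np.cos(t),.065+h+.248*np.sin(t)])[0].round(1).tolist() for t in(0,.05)])
a=cv2.imread('pics/t20.png')[90:290,130:530]; b=s['img'][80:390,200:520]
cv2.imwrite('pics/fin.png',np.hstack([cv2.resize(a,(440,220)),cv2.resize(b,(340,330))[:220]]) if 0 else cv2.resize(b,(800,600)) if 0 else b)
cv2.imwrite('pics/fin.png',np.vstack([cv2.resize(a,(600,300)),cv2.resize(b[40:195],(600,290))]))
E
```

```text
time: 57.2
position: [0.4738, -0.3836, 0.0388]
tool_rot: [-179.9, -0.1, -20.0]
force: [-3.2, 4.4, 8.7]
opening: 0.0338
time: 58.3
position: [0.3776, -0.3494, 0.2895]
tool_rot: [-179.9, -0.0, -20.1]
force: [1.3, -0.1, 1.6]
opening: 0.0875
[ 0.37505834 -0.35158133  0.29435727] 0.08769860786376046
pot [0.6103 0.1318] r 0.0258 303
pot [0.609  0.0695] r 0.026 315
pot [0.609  0.0047] r 0.0257 309
pot [ 0.6084 -0.0595] r 0.026 311
shelf 0.12510368979064568
hubtop 166 [ 0.4703 -0.3859  0.0485]
grip 6 [ 0.4556 -0.4355  0.0845]
flange 242 [ 0.4749 -0.3709  0.0108]
[(np.int32(31), array([347.5, 199. ]))]
0.078 [[348.5, 201.0], [348.6, 197.8]]
0.08 [[348.6, 200.5], [348.7, 197.2]]
0.082 [[348.6, 200.0], [348.7, 196.7]]
```

View pics/fin.png

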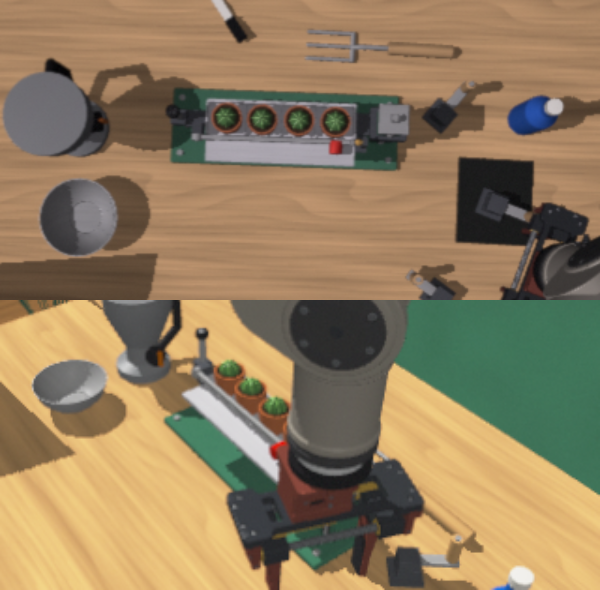

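```bash
python3 -c "
from rig import arm
s=arm.state(); print(s['time'],s['position'],s['force']); print(arm.job_done())"
```

```text
58.4 [ 0.37754206 -0.35130078  0.29254869] [0.39906257 0.68550683 0.27728365]
the job is handed in; nothing more can be done
None
```

The job is done and handed in at 58.4 s of the 210 s allowed; no verdict was reported. All four cacti stand in their own bays on the raised shelf, the keeper bar is latched, and the crank is back on the mat.

- **Pots:** The pot in bay 3 was knocked about 5 cm forward mid-run, so I put it back before closing the keeper. The last top view showed all four upright and centred in their bays.
- **Keeper:** The knob slipped out of my pinch halfway over, so I pushed the bar down with closed fingertips until it hit a firm stop (27 N). Close views afterwards showed the bar level with its tip under the brass catch. In the final view the knob was partly hidden by the arm; it sat about 1 pixel higher than the shut position predicts.
- **Crank and shelf:** I took the crank farthest to the right, seated it fully (hub top 0.246 m) and wound it clockwise.
    - **Turns:** the final crank angle gives about 4.05 turns, or a rise of 81 mm.
    - **Camera depth:** it read about 80 mm of rise, and these readings ran 0.2–0.7 mm low during the winding, so the two roughly agree. I did not press on into the 82 mm hard stop.
- **Crank returned:** It stands on its hub on the mat at about (0.472, -0.386). The gripper was open and about 20 cm above the crank when I handed in.
- **Bystanders:** The spreader, bowl, bottle and fork look unmoved in the last pictures; I did not measure them.

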